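# Put the parts of a dismantled beam line back into their fitted bays

## Robot

A 6-joint arm with a two-finger parallel gripper is mounted at the origin on a cart in front of the work surface, level with it; the furniture and walls round the work are solid. World frame = base frame: x ahead of the robot, y to its left, z up, the work surface at z = 0. Lengths are in m, angles in degrees, forces in N, time in s.
With the tool pointing down it reaches from about 0.3 to 0.75 m from the base axis. Payload 8.5 kg.
Tool frame: the origin (TCP) lies midway between the tips of the shut fingers; the grasp point (between the pads) lies 19 mm behind it (env.pinch_z is the z of the grasp point in the tool frame, in m); z points along the fingers, y is the line along which they close (so a half turn about z gives the same grasp; the last joint's range is limited). The gripper opens to 85 mm and grips with 20 to 120 N. Pads are 22 mm wide; open, the fingers measure 114 mm over their backs; the gripper's body (76 mm by 85 mm) begins 54 mm behind the grasp point. The pads swing forward as they close: fully open they stand 13 mm farther back than shut.
Start: joints at [51.205, 21.807, 74.336, -0, 83.858, -12.336], TCP at [0.245, 0.492, 0.192] pointing down, gripper open.
Joint ranges: [-178.18, 178.18], [-50.72, 133.34], [12.68, 142.11], [-81.47, 261.47], [9.98, 163.14], [-165.26, 165.26]. Speed limits (degrees/s): [136.94, 136.94, 180, 180, 180, 180].

## Interface

Orientations are given as a 3x3 rotation matrix whose columns are the frame's x, y, z axes.
In Python, from rig import env gives the robot as it stands.
- The arm moves only by the tool arm_command, never from a script. Its argument "deltas" is a list of rows, each an object of numbers: "rx", "ry", "rz": the turn, a rotation vector about the tool's x, y, z in rad; "dx", "dy", "dz": the shift along the tool's x, y, z in m; "fingers": the finger opening in m, from 0 to 0.0854. In form: [{"rx": .., "ry": .., "rz": .., "dx": .., "dy": .., "dz": .., "fingers": ..}, ...]. A call has 1 to 12 rows; each row shifts and turns the commanded pose from where the row before left it, along the tool's axes as they then stand; what a row does not reach is not made up. A row lasts 1/10 s, in which the tool goes at most 50 mm and 8.59 degrees, less where a joint would pass 70% of its speed; a pose out of reach is approached as far as the arm can. A call is refused whole if a number of a shift passes 0.05 or a number of a turn 0.15, either way. A call with a gripper value outside its range is refused whole. The fingers move at their own pace and stop on an object; "squeeze" is the grip in N (left out, the last holds). Time passes only in rows, so rows that do not move let the fingers close. It gives the time, the measured TCP pose, the force, the opening and the grip force at its end, in the units of the state.
- env.observe(): the state, without advancing time (a new reading comes with each control period).
- env.get_image(name): name is "side" or "top"; returns a dict with "color" (400x640x3 uint8, blue, green, red), "camera_matrix" (3x3 intrinsics, pixels), "eye" and "orientation" of the camera in the world. Camera axes: x right, y up, looking along -z (the intrinsics and any distortion apply to the point x, -y, -z); pixel columns grow to the right and rows downward; lengths in m; the calibration is good to about 2 mm. A picture is of the moment at which its call begins. There is no depth.
- env.close_job(): hands the job in; it is judged then, once.
Trained networks look in a picture, given as the dict that the camera call returned (one of the last four; its "shot" number tells which), for a name from the list of things; names that differ only in an ending like _2 or _b are one class to them, and where a whole thing is asked for, a point or a joint stands for the part that bears it (a point fixed in the world has none). Each returns a list of dicts, best first, with "p" (0 to 1); they miss things now and then, are a little off and sometimes report something else, mostly with a low value. They report only what shows in the picture. A call takes as long as a camera call.
- env.look_for(query, picture): "box" ([left, top, right, bottom] in pixels, round what is visible of it).
- env.tip_of(query, picture): "location" ([column, row] in pixels: a listed point, or the origin of a listed thing).
The state is a dict: "time_s": time; "q": joint angles; "qvel": joint speeds; "joint_efforts": joint torques, N m; "position": TCP position; "tool_rot": TCP orientation; "ft_force": force on the tool from outside, world axes, zero at the start; "wrist_torque": the same for the moment, N m; "grip_width": finger opening in m; "gripper_force": force on a finger pad.
Only numpy, scipy, OpenCV 4.12 (cv2) and the standard library are available. Lean on these libraries where they do the work, as an engineer would, in place of code of your own. Each camera call takes 0.05 s, during which the arm holds its last target. There are 200 camera calls.

## Task

The parts of a dismantled beam line lie loose on the optical table: three steel posts of different lengths, a post holder and a mounted lens. Sort them into the grey drawer inserts set out for them: lay each post flat in the bay cut to its own length, stand the post holder upright with its foot down in the round pocket, and stand the mounted lens upright with its foot down in the rectangular pocket. Let go of everything at the end.

Things in the scene. Friction and masses are not known exactly. Their poses are not given: they have to be found in the camera images.
- post_short: The short one of three plain pale steel optical posts, a rod 12.7 mm thick and 51 mm long, 0.06 to 0.12 kg, lying on the table. Origin: middle of its length on its underside (6.4 mm below the axis); body y runs along the rod. It lies with z up and does not roll easily.
- post_medium: The medium one of three plain pale steel optical posts, a rod 12.7 mm thick and 76 mm long, 0.06 to 0.12 kg, lying on the table. Origin: middle of its length on its underside (6.4 mm below the axis); body y runs along the rod. It lies with z up and does not roll easily.
- post_long: The long one of three plain pale steel optical posts, a rod 12.7 mm thick and 101 mm long, 0.06 to 0.12 kg, lying on the table. Origin: middle of its length on its underside (6.4 mm below the axis); body y runs along the rod. It lies with z up and does not roll easily.
- holder: Black post holder standing on a round foot (32 mm across, 6 high); tube 24 mm across, 81 mm tall; 0.16 kg. Origin: underside of the foot, z up; the axis of foot and tube lies 4 mm from it towards body +y. A pale thumbscrew 10 mm thick sticks out towards body -y, 52 mm up, ending 20 mm from the origin; so grip the tube across body x, near the top.
- lens: Mounted lens: black foot 30 mm (body x) by 40 mm (body y), 8 mm high; pale stem 12 mm across; on top a black ring round the glass, 36 mm across (body y), 8 mm thick (body x), ring centre 57 mm up; 76 mm tall, 0.12 kg. Origin: centre of the underside of the foot, z up.
- bay_short: Grey plastic bay, open on top, for the 51 mm post; fixed. Inside 67 mm long (body y), 26 mm wide (body x); outside 77 by 36 mm; walls 5 mm thick, tops 15 mm above the table; floor 4 mm above it. Both side walls have a 42 mm wide finger gap at mid-length, open down to the floor. Origin: under its middle at table height, z up.
- bay_medium: Grey plastic bay, open on top, for the 76 mm post; fixed. Inside 92 mm long (body y), 26 mm wide (body x); outside 102 by 36 mm; walls 5 mm thick, tops 15 mm above the table; floor 4 mm above it. Both side walls have a 42 mm wide finger gap at mid-length, open down to the floor. Origin: under its middle at table height, z up.
- bay_long: Grey plastic bay, open on top, for the 101 mm post; fixed. Inside 117 mm long (body y), 26 mm wide (body x); outside 127 by 36 mm; walls 5 mm thick, tops 15 mm above the table; floor 4 mm above it. Both side walls have a 42 mm wide finger gap at mid-length, open down to the floor. Origin: under its middle at table height, z up.
- dock_round: Grey plastic block 66 by 66 mm, 14 mm high, fixed, with a round pocket 46 mm across and 10 mm deep (its floor 4 mm above the table) for the post holder's foot. Origin: under the pocket's middle at table height, z up.
- dock_square: Grey plastic block 64 mm (body x) by 74 mm (body y), 14 mm high, fixed, with a rectangular pocket 44 mm (body x) by 54 mm (body y), 10 mm deep (its floor 4 mm above the table), for the lens mount's foot, long side along long side. Origin: under its middle at table height, z up.

How it is judged:
By the outcome, as a careful person would: the job done as asked, in the order asked, and still so for the second after the job is handed in, with the robot touching nothing.
It also fails if it takes over 115 s, if anything falls off the work surface, if the arm or the gripper's body presses on something with over 40 N, if the wrist force passes 120 N, or if a joint passes its speed limit or range.

## Working session

There is one attempt and no reset: what is moved stays moved. The work goes in short steps, Python scripts to look and compute and a tool call to move; the robot and the scene stay as the last step left them, time stands still between calls to the robot, and variables do not carry over. Pictures are saved under pics/ and viewed, at most 14 in all, crops included, and the job is handed in when it is done.

Besides the shell and the picture viewer there is one more tool, called after "Call:" in YAML: its name, and indented under it one key for each argument. arm_command: Moves the arm, as the interface text tells. Its arguments: {"type":"object","properties":{"deltas":{"type":"array"},"squeeze":{"type":"number"}},"required":["deltas"]}

```bash
ls; mkdir -p pics; python3 - <<'E'
from rig import env
import cv2
s=env.observe();print(s,env.pinch_z)
for n in("top","side"):
    p=env.get_image(n);cv2.imwrite(f"pics/{n}0.png",p["color"]);print(n,p["camera_matrix"],p["eye"],p["orientation"],[k for k in p])
    for q in "post_short post_medium post_long holder lens bay_short bay_medium bay_long dock_round dock_square".split():
        a=env.look_for(q,p)[:3];b=env.tip_of(q,p)[:3]
        print(q,[([round(float(x)) for x in d["box"]],round(d["p"],2)) for d in a],[([round(float(x),1) for x in d["location"]],round(d["p"],2)) for d in b])
E
```

```text
pics
{'time_s': 0.0, 'q': array([ 5.12055849e+01,  2.18393527e+01,  7.43856383e+01, -3.13620982e-04,
        8.38583093e+01, -1.23350642e+01]), 'qvel': array([-0.02334426,  0.05922196,  0.0764564 , -0.02192099, -0.05984016,
        0.01932438]), 'joint_efforts': array([ 1.47701336e-03, -4.48462951e+01, -2.31280518e+01, -1.20810346e-04,
        4.75770226e-03, -9.08631506e-06]), 'position': array([0.24482654, 0.49210256, 0.19092196]), 'tool_rot': array([[-8.95250821e-01,  4.45561608e-01, -9.06644608e-04],
       [ 4.45562426e-01,  8.95250151e-01, -1.13655003e-03],
       [ 3.05270664e-04, -1.42146412e-03, -9.99998943e-01]]), 'ft_force': array([0.15979838, 0.15042333, 0.5726362 ]), 'wrist_torque': array([ 0.04195961, -0.03289127, -0.01447074]), 'gripper_force': 0.0, 'grip_width': 0.08527291338371139} -0.0187
top [[373.46385788   0.         319.24979506]
 [  0.         373.46385788 198.90184289]
 [  0.           0.           1.        ]] [ 0.42917681 -0.10314084  0.8779379 ] [[-0.01521792  0.99040639 -0.1373448 ]
 [-0.99983749 -0.01640076 -0.00748456]
 [-0.00966531  0.13720858  0.990495
[... 1334 characters left out ...]
, 165], 0.5)] [([304.1, 161.9], 0.66)]
post_medium [([263, 263, 300, 275], 0.52)] [([280.3, 269.7], 0.73)]
post_long [([267, 295, 320, 322], 0.61)] [([291.6, 309.8], 0.63)]
holder [([273, 204, 294, 236], 0.8)] [([283.0, 235.4], 0.67), ([361.1, 254.3], 0.64)]
lens [([262, 146, 278, 178], 0.46)] [([268.7, 171.2], 0.77)]
bay_short [([348, 246, 383, 263], 0.74)] [([361.2, 256.3], 0.59)]
bay_medium [([343, 280, 400, 309], 0.88)] [([369.1, 295.9], 0.96), ([344.1, 173.5], 0.57), ([360.9, 255.3], 0.32)]
bay_long [([320, 222, 380, 242], 0.93)] [([347.3, 234.5], 0.58)]
dock_round [([341, 186, 365, 210], 0.56)] [([356.2, 197.1], 0.95)]
dock_square [([335, 162, 355, 182], 0.77)] [([344.6, 173.1], 0.67)]
```

```bash
python3 - <<'E'
import cv2
t=cv2.imread("pics/top0.png");s=cv2.imread("pics/side0.png")
cv2.imwrite("pics/topc.png",cv2.resize(t[140:280,192:458],None,fx=3,fy=3,interpolation=cv2.INTER_CUBIC))
cv2.imwrite("pics/sidec.png",cv2.resize(s[135:335,250:410],None,fx=3,fy=3,interpolation=cv2.INTER_CUBIC))
E
```

```text
(no output)
```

View pics/topc.png

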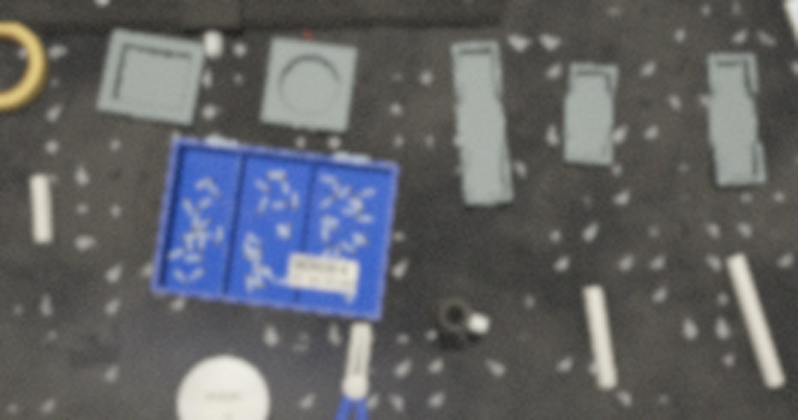

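View pics/sidec.png

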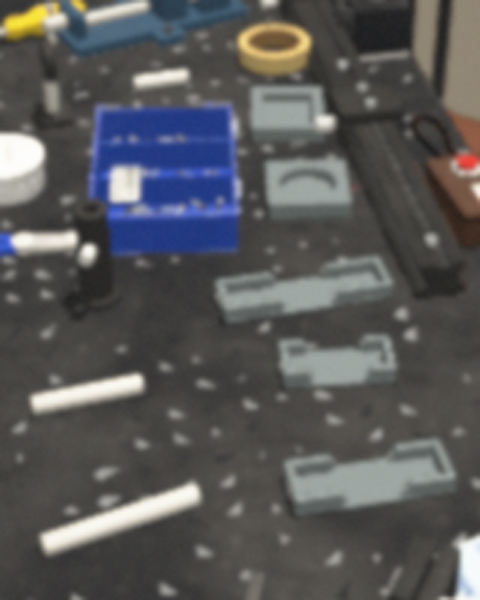

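```bash
cat > h.py <<'E'
import numpy as np,cv2
from scipy.optimize import minimize
def proj(P,p):
    c=(np.atleast_2d(P)-p["eye"])@np.array(p["orientation"]); c=c*[1,-1,-1]
    u=c@np.array(p["camera_matrix"]).T; return u[:,:2]/u[:,2:]
def ray(uv,p):
    d=np.linalg.solve(p["camera_matrix"],[*uv,1])*[1,-1,-1]
    return np.array(p["orientation"])@d
def plane(uv,p,z):
    d=ray(uv,p); return p["eye"]+d*(z-p["eye"][2])/d[2]
def tri(ua,pa,ub,pb):
    A=np.array([ray(ua,pa),-ray(ub,pb)]).T; s=np.linalg.lstsq(A,pb["eye"]-pa["eye"],rcond=None)[0]
    a=pa["eye"]+s[0]*ray(ua,pa); b=pb["eye"]+s[1]*ray(ub,pb); return (a+b)/2,np.linalg.norm(a-b)
def box(w,l,h):
    return np.array([[x*w/2,y*l/2,z] for x in(-1,1) for y in(-1,1) for z in(0,h)])
def pose(v,P):
    c,s=np.cos(v[2]),np.sin(v[2]); return P@np.array([[c,s,0],[-s,c,0],[0,0,1]])+[v[0],v[1],v[3]]
def hullmask(mask,seed):
    n,l,st,ce=cv2.connectedComponentsWithStats(mask)
    i=1+np.argmin([np.hypot(*(ce[k]-seed))+(1e3 if st[k,4]<50 else 0) for k in range(1,n)])
    c=cv2.findContours((l==i).astype(np.uint8),cv2.RETR_EXTERNAL,cv2.CHAIN_APPROX_NONE)[0][0]
    return cv2.convexHull(c),st[i,4]
def fit(P,hulls,pics,v0):
    S=8
    tg=[]
    for h in hulls:
        m=np.zeros((400*4,640*4),np.uint8);cv2.fillConvexPoly(m,np.round(h*4+1.5).astype(np.int32),1);tg.append(m)
    def f(v):
        e=0
        for m,p in zip(tg,pics):
            q=cv2.convexHull(np.round(proj(pose(v,P),p)*4+1.5).astype(np.int32))
            k=np.zeros_like(m);cv2.fillConvexPoly(k,q,1);e+=np.sum(k!=m)/m.sum()
        return e
    best=None
    for dy in(0,.2,-.2):
        s0=np.array([v0[0],v0[1],v0[2]+dy,0]);sx=np.vstack([s0]+[s0+d for d in np.diag([.006,.006,.1,.006])])
        r=minimize(f,s0,method="Nelder-Mead",options=dict(initial_simplex=sx,xatol=1e-4,fatol=1e-4,maxiter=250))
        if best is None or r.fun<best.fun:best=r
    return best.x,best.fun
E
cat > m.py <<'E'
from h import *
from rig import env
T=env.get_image("top");S=env.get_image("side")
np.save("pics/cams.npy",[T,S],allow_pickle=True)
for n,p in(("T",T),("S",S)):
    cv2.imwrite(f"pics/{n}1.png",p["color"])
for p,u in((T,(387,178)),(T,(391,252)),(S,(369,296)),(S,(280,270)),(T,(340,245)),(T,(300,270))): print(p["color"][u[1],u[0]])
def masks(p,b):
    im=cv2.GaussianBlur(p["color"],(3,3),0).astype(int);g=im.min(2)
    return ((g>(165 if b else 95))).astype(np.uint8)
D=dict(post_short=(.0127,.051,.0127,(205,210),(304,162),1),post_medium=(.0127,.076,.0127,(391.5,252),(280,269.5),1),post_long=(.0127,.101,.0127,(440,246),(291.6,309.5),1),
bay_short=(.036,.077,.015,(388,178),(362,256),0),bay_medium=(.036,.102,.015,(438,180),(371,295),0),bay_long=(.036,.127,.015,(353,181),(350,232),0),
dock_round=(.066,.066,.014,(295,168),(353,197),0),dock_square=(.064,.074,.014,(243,166),(346,172),0))
for k,(w,l,h,a,b,br) in D.items():
    ha,na=hullmask(masks(T,br),a);hb,nb=hullmask(masks(S,br),b)
    x,r=tri(a,T,b,S)
    yaw=-.25 if 0 else -np.pi/2*0
    # coarse yaw from top view rect
    rc=cv2.boxPoints(cv2.minAreaRect(ha));W=np.array([plane(c,T,h)[:2] for c in rc])
    e=[W[1]-W[0],W[2]-W[1]];e=max(e,key=np.linalg.norm);yaw=np.arctan2(-e[0],e[1]);yaw=(yaw+np.pi/2)%np.pi-np.pi/2
    v,f=fit(box(w,l,h),(ha,hb),(T,S),(x[0],x[1],yaw))
    print(k,"tri",x.round(4),"res",round(r,4),"pix",na,nb,cv2.boundingRect(ha),cv2.boundingRect(hb),"fit xyz",v[[0,1,3]].round(4),"yaw",np.degrees(v[2]).round(1),"err",round(f,3))
for k,a,b in(("holder",(339.3,247.7),(283,235.4)),("lens",(220.4,251.1),(268.7,171.2))):
    print(k,tri(a,T,b,S),plane(a,T,0),plane(b,S,0))
for n,p,(x,y),w in(("a",T,(330,230),40),("b",T,(195,230),40),("c",S,(265,195),45),("d",S,(248,140),45)):
    c=p["color"][y:y+w,x:x+w].astype(float);c=np.clip(c*(2.2),0,255).astype(np.uint8)
    globals()["c"+n]=cv2.resize(c,(300,300),interpolation=cv2.INTER_CUBIC)
cv2.imwrite("pics/dark.png",np.vstack([np.hstack([ca,cb]),np.hstack([cc,cd])]))
E
python3 m.py
```

```text
[166 172 165]
[202 213 218]
[163 166 157]
[70 74 75]
[69 74 79]
[94 94 96]
post_short tri [0.5323 0.1742 0.0015] res 0.0072 pix 83 58 (203, 199, 5, 21) (295, 158, 17, 6) fit xyz [ 0.5334  0.174  -0.0026] yaw -73.2 err 2.227
post_medium tri [ 0.4263 -0.2629 -0.0022] res 0.0054 pix 139 185 (388, 236, 8, 32) (261, 260, 36, 11) fit xyz [ 0.4267 -0.262  -0.0005] yaw -86.5 err 1.543
post_long tri [ 0.4381 -0.3766 -0.0031] res 0.0047 pix 180 323 (436, 226, 16, 42) (264, 296, 52, 22) fit xyz [ 0.4387 -0.3796  0.0028] yaw -71.9 err 1.62
bay_short tri [ 0.5993 -0.2607  0.005 ] res 0.0032 pix 644 548 (374, 161, 27, 37) (343, 246, 40, 23) fit xyz [ 0.5987 -0.2622  0.0012] yaw 85.2 err 0.466
bay_medium tri [ 0.5903 -0.3776  0.0081] res 0.0003 pix 771 908 (425, 157, 23, 45) (344, 281, 58, 24) fit xyz [ 0.5925 -0.3745  0.0019] yaw -88.7 err 0.195
bay_long tri [ 0.5923 -0.1772  0.0068] res 0.0017 pix 973 745 (342, 153, 25, 56) (322, 220, 59, 21) fit xyz [ 0.5941 -0.1756  0.003 ] yaw -85.6 err 0.299
dock_round tri [ 0.6276 -0.0401  0.0078] res 0.005 pix 1059 490 (278, 152, 48, 71) (338, 186, 30, 19) fit xyz [ 0.6272 -0.0395  0.008 ] yaw -96.9 err 0.745
dock_square tri [0.6351 0.084  0.0081] res 0.006 pix 1024 449 (224, 150, 43, 32) (333, 163, 29, 20) fit xyz [0.6367 0.0835 0.0024] yaw -7.1 err 0.326
holder (array([ 0.4407608 , -0.1420319 , -0.00804878]), np.float64(0.010675213608304512)) [ 0.43537029 -0.141472    0.        ] [ 0.44561552 -0.15279729  0.        ]
lens (array([0.43276963, 0.13460211, 0.00531642]), np.float64(0.002081261877373559)) [0.43174493 0.13607889 0.        ] [0.43403283 0.14401509 0.        ]
```

View pics/dark.png

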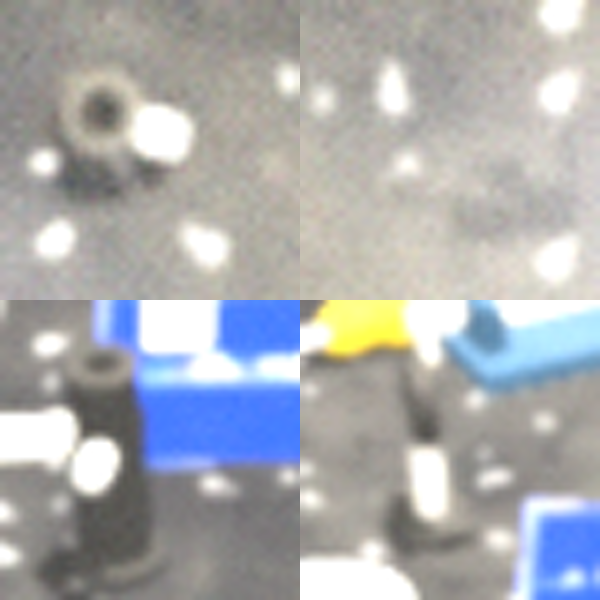

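```bash
cat > m2.py <<'E'
from h import *
T,S=np.load("pics/cams.npy",allow_pickle=True)
D=dict(post_short=(.0127,.051,.0127,(205.5,209.5),(304,161),1,8.),post_medium=(.0127,.076,.0127,(391.5,252),(279.5,266),1,7.),post_long=(.0127,.101,.0127,(443.5,247),(290.5,308),1,15.),
bay_short=(.036,.077,.015,(388,178),(362,256),0,0.),bay_medium=(.036,.102,.015,(438,180),(371,295),0,3.),bay_long=(.036,.127,.015,(353,181),(350,232),0,3.),
dock_round=(.066,.066,.014,(295,168),(353,197),0,0.),dock_square=(.064,.074,.014,(243,166),(346,172),0,0.))
def fit1(k,pics,free):
    w,l,h,a,b,br,y0=D[k];P=box(w,l,h)
    if br:  # cylinder along y
        t=np.linspace(0,2*np.pi,16);P=np.array([[w/2*np.cos(q),s*l/2,w/2+w/2*np.sin(q)] for q in t for s in(-1,1)])
    tg=[]
    for p in pics:
        u=a if p is T else b
        g=cv2.resize(p["color"],None,fx=4,fy=4,interpolation=cv2.INTER_LINEAR).astype(float).min(2)
        yy,xx=np.mgrid[:1600,:2560]/4.-.375
        win=(np.hypot(xx-u[0],yy-u[1])<42)
        tg.append((g,win,u))
    x0=plane(tg[0][2],pics[0],h/2)
    def f(v):
        e=0
        for (g,win,u),p in zip(tg,pics):
            m=np.zeros(g.shape,np.uint8);q=cv2.convexHull(np.round((proj(pose([*v[:3],v[3] if free else 0],P),p)+.375)*4).astype(np.int32));cv2.fillConvexPoly(m,q,1)
            d=cv2.dilate(m[::2,::2],np.ones((9,9)));d=cv2.resize(d,(2560,1600),interpolation=0)
            r=(d>0)&(m==0);lim=215 if br else 150
            gc=np.minimum(g,lim);e-=(gc[m>0].mean()-gc[r].mean())/100
        return e
    best=None
    for dy in(0,.1,-.1):
        s0=np.array([x0[0],x0[1],np.radians(-Y(y0))+dy+np.pi/2,0.])[:4 if free else 3]
        sx=np.vstack([s0]+[s0+d for d in np.diag([.006,.006,.08,.006][:len(s0)])])
        r=minimize(f,s0,method="Nelder-Mead",options=dict(initial_simplex=sx,xatol=2e-4,fatol=1e-3,maxiter=120))
        if best is None or r.fun<best.fun:best=r
    v=best.x;v[2]=np.degrees(v[2]);return np.round(v,4),round(best.fun,2)
def Y(d):return 90+d*-1 if 0 else 90-d
import sys
for k in D:
    print(k,"T",*fit1(k,[T],0),"S",*fit1(k,[S],0),"both",*fit1(k,[T,S],1))
E
python3 m2.py
```

```text
post_short T [ 0.5085  0.1798 12.6783] -0.15 S [ 0.5343  0.1744 94.5769] -0.92 both [5.113e-01 1.781e-01 2.068e+01 3.600e-03] -0.42
post_medium T [ 0.4248 -0.2546 -0.0157] -0.05 S [  0.4479  -0.2318 -19.7284] -0.14 both [ 0.4339 -0.2507 -5.0728  0.0127] -0.17
post_long T [ 0.4271 -0.3457 -0.0792] -0.14 S [ 0.4307 -0.348  -4.6831] -0.19 both [ 0.4295 -0.366  -0.1757  0.0173] -0.3
bay_short T [ 0.578  -0.2528 -0.0406] -0.29 S [ 0.5892 -0.2707 22.0927] -0.27 both [ 5.78800e-01 -2.54100e-01  1.26166e+01 -2.90000e-03] -0.48
bay_medium T [ 0.591  -0.3507 -7.3848] -0.14 S [ 0.5862 -0.3674 23.3178] -0.14 both [ 0.5964 -0.3511  0.4847 -0.0123] -0.29
bay_long T [  0.5699  -0.1466 -30.4142] -0.17 S [ 0.5961 -0.1727 93.8778] -0.48 both [ 0.5927 -0.1507  0.9281  0.0044] -0.21
dock_round T [ 0.6257 -0.039  -9.3887] -0.61 S [ 0.6293 -0.0338 -3.4639] -0.56 both [ 6.2630e-01 -3.9400e-02 -6.7184e+00  3.4000e-03] -1.14
dock_square T [  0.6351   0.0866 -10.907 ] -0.6 S [ 0.6405  0.0891 -0.6692] -0.53 both [ 6.35000e-01  8.67000e-02 -1.00758e+01  3.60000e-03] -1.06
```

```bash
sed -i 's/def Y(d).*/def Y(d): return 180-d/; s/,(353,181),(350,232),0,3\./,(353,181),(350,232),0,5./' m2.py; sed -i 's/best=x/best=x/; s/(203, 1)/&/' m2.py
sed -i 's/dock_round=(.066,.066,.014,(295,168),(353,197),0,0.)/dock_round=(.066,.066,.014,(295,168),(353,197),0,-7.)/; s/(346,172),0,0.)/(346,172),0,-9.)/' m2.py
sed -i 's/for k in D:/for k in D:\n    if k[:4]=="dock": D[k]=D[k][:6]+(90+D[k][6],)/' m2.py
python3 - <<'E'
exec(open("m2.py").read().split("for k in D:")[0].replace("np.radians(-Y(y0))+dy+np.pi/2","np.radians(y0-90)+dy"))
for k in D:
    if k[:4]=="dock": D[k]=D[k][:6]+(90+D[k][6],)
    a,b=fit1(k,[T],0),fit1(k,[S],0)
    print(k,"T",*a,"S",*b,"both",*fit1(k,[T,S],1),"T-S mm",(1e3*(a[0]-b[0]))[:2].round(1))
E
```

```text
post_short T [  0.5303   0.1721 -83.3617] -0.8 S [  0.5342   0.174  -83.4367] -0.92 both [ 5.31900e-01  1.72000e-01 -8.39517e+01  1.00000e-03] -1.69 T-S mm [-3.9 -1.9]
post_medium T [  0.4247  -0.2616 -82.7821] -0.86 S [  0.4273  -0.2601 -82.747 ] -1.07 both [ 4.26300e-01 -2.61400e-01 -8.31165e+01  1.10000e-03] -1.91 T-S mm [-2.6 -1.5]
post_long T [  0.4347  -0.3814 -75.5481] -0.93 S [  0.4379  -0.3794 -74.4415] -1.09 both [ 4.36800e-01 -3.80700e-01 -7.47943e+01  1.00000e-03] -2.0 T-S mm [-3.2 -2. ]
bay_short T [  0.5988  -0.2603 -96.7661] -0.55 S [  0.6012  -0.2592 -95.0812] -0.49 both [ 5.99400e-01 -2.60500e-01 -9.58661e+01  2.00000e-03] -1.02 T-S mm [-2.4 -1.1]
bay_medium T [  0.5924  -0.3743 -88.2549] -0.58 S [  0.5955  -0.373  -88.6864] -0.52 both [ 5.94000e-01 -3.74200e-01 -8.88625e+01  1.30000e-03] -1.08 T-S mm [-3.1 -1.3]
bay_long T [  0.5927  -0.1742 -86.1819] -0.59 S [  0.5961  -0.1724 -86.384 ] -0.48 both [ 5.93300e-01 -1.74700e-01 -8.67627e+01  1.70000e-03] -1.06 T-S mm [-3.4 -1.8]
dock_round T [ 0.626  -0.0392 -9.1671] -0.61 S [ 0.6297 -0.0337 -3.8843] -0.56 both [ 6.2630e-01 -3.9400e-02 -7.7252e+00  3.3000e-03] -1.14 T-S mm [-3.7 -5.5]
dock_square T [  0.6348   0.0872 -10.3151] -0.6 S [0.6406 0.0889 0.0814] -0.53 both [ 6.3470e-01  8.6400e-02 -9.5902e+00  3.3000e-03] -1.06 T-S mm [-5.8 -1.7]
```

```bash
cat > p.py <<'E'
import sys,numpy as np
from scipy.spatial.transform import Rotation as R
from rig import env
# p.py x y z yangle_deg : turn (tool rotvec) then shift in turned tool axes
x,y,z,a=map(float,sys.argv[1:5]);s=env.observe();C=s["tool_rot"];c=np.degrees(np.arctan2(C[1,1],C[0,1]))
a=c+(a-c+90)%180-90;t=np.radians(a);Y=np.array([np.cos(t),np.sin(t),0]);Z=np.array([0,0,-1.]);Rt=np.column_stack([np.cross(Y,Z),Y,Z])
print("t",round(s["time_s"],2),"pos",s["position"].round(4),"q",s["q"].round(0),"grip",round(s["grip_width"],4),round(s["gripper_force"],1),"F",s["ft_force"].round(1))
print("turn",R.from_matrix(C.T@Rt).as_rotvec().round(4),"shift",(Rt.T@(np.array([x,y,z])-s["position"])).round(4))
E
python3 p.py .5322 .1730 .05 96.6
python3 - <<'E'
from h import *
T,S=np.load("pics/cams.npy",allow_pickle=True)
o=np.array([.0016,.0008])
for n,a,b,z in(("holdertop",(342.8,243.9),(280,204.3),.081),("screw",(351,247.2),(279,219.5),.052),("lensfoot",(223.3,256.9),(267,174.8),.004),("lensnet",(220.4,251.1),(268.7,171.2),0),("stem",None,(267.4,167.4),.024)):
    print(n,a and plane(a,T,z)[:2]+o,plane(b,S,z)[:2]-o,a and tri(a,T,b,S))
E
python3 - <<'E'
import cv2,numpy as np
c=cv2.imread("pics/T1.png")[228:278,195:255].astype(float);c=cv2.GaussianBlur(c,(3,3),0)
a=cv2.resize(np.clip((c-30)*3.,0,255).astype(np.uint8),None,fx=6.6,fy=6.6,interpolation=cv2.INTER_CUBIC)
c=cv2.imread("pics/S1.png")[138:188,240:300].astype(float)
b=cv2.resize(np.clip((c-10)*2.,0,255).astype(np.uint8),None,fx=6.6,fy=6.6,interpolation=cv2.INTER_CUBIC)
cv2.imwrite("pics/lens.png",np.hstack([a,b]))
E
```

```text
t 2.2 pos [0.245  0.4924 0.1915] q [ 51.  22.  74.   0.  84. -12.] grip 0.0855 0.0 F [-0.   0.2 -0.5]
turn [ 0.    -0.    -0.577] shift [-0.2485 -0.3503  0.1415]
holdertop [ 0.44426355 -0.14472344] [ 0.44310053 -0.14953446] (array([ 0.44376617, -0.14566602,  0.07897707]), np.float64(0.0021375451095953027))
screw [ 0.43729787 -0.16405411] [ 0.43767972 -0.16434213] (array([ 0.43745917, -0.16484058,  0.05293752]), np.float64(0.003539024177113498))
lensfoot [0.41990715 0.12876657] [0.4263975  0.11734948] (array([ 0.42321871,  0.12944611, -0.00227324]), np.float64(0.009983371819334607))
lensnet [0.43334493 0.13687889] [0.43243283 0.14321509] (array([0.43276963, 0.13460211, 0.00531642]), np.float64(0.002081261877373559))
stem None [0.42940375 0.12187982] None
```

View pics/lens.png

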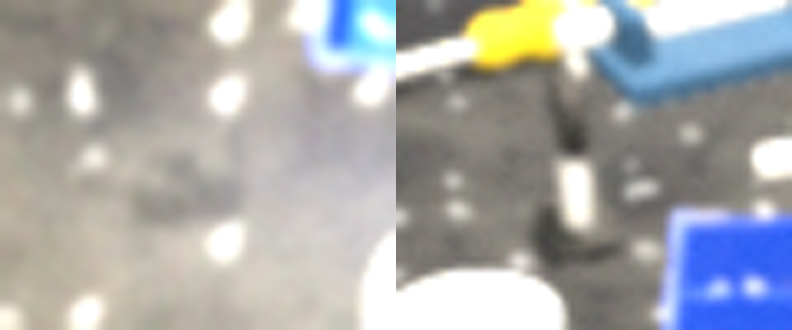

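Call:
arm_command:
  deltas:
    - {"rz": -0.144,"fingers": 0.05}
    - {"rz": -0.144}
    - {"rz": -0.144}
    - {"rz": -0.145}
    - {"dx": -0.025,"dy": -0.035}
    - {"dx": -0.025,"dy": -0.035}
    - {"dx": -0.025,"dy": -0.035}
    - {"dx": -0.025,"dy": -0.035}
    - {"dx": -0.025,"dy": -0.035}
    - {"dx": -0.025,"dy": -0.035}
    - {"dx": -0.025,"dy": -0.035}
    - {"dx": -0.025,"dy": -0.035}

```text
invalid input
```

Call:
arm_command:
  deltas:
    - {"dx": -0.025,"dy": -0.035}
    - {"dx": -0.0235,"dy": -0.0353}
    - {"dz": 0.04}
    - {"dz": 0.04}
    - {"dz": 0.04}
    - {}

```text
invalid input
```

```bash
python3 p.py .5322 .1730 .004 96.6; python3 - <<'E'
from rig import env
import cv2,numpy as np
t=env.get_image("top")["color"][170:240,170:240];s=env.get_image("side")["color"][125:195,270:340]
cv2.imwrite("pics/g1.png",cv2.resize(np.hstack([t,s]),None,fx=5.6,fy=5.6,interpolation=cv2.INTER_CUBIC))
E
```

```text
t 2.2 pos [0.245  0.4924 0.1915] q [ 51.  22.  74.   0.  84. -12.] grip 0.0855 0.0 F [-0.   0.2 -0.5]
turn [ 0.    -0.    -0.577] shift [-0.2485 -0.3503  0.1875]
```

View pics/g1.png

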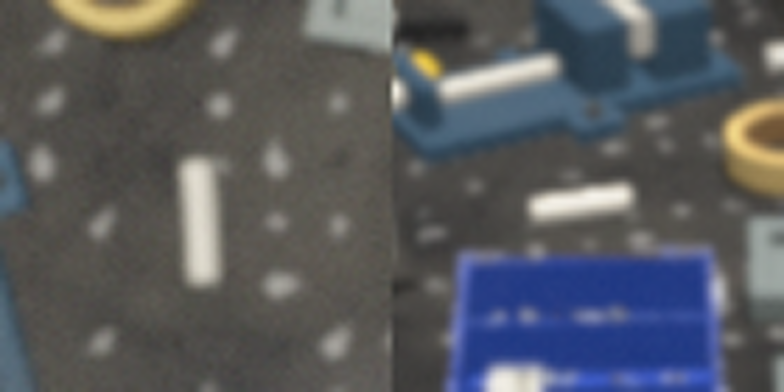

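The picture shows the short post still at about (205, 209) in the top view: the move was refused, likely because every row needs all the keys.

Call:
arm_command:
  deltas:
    - {"rx": 0,"ry": 0,"rz": -0.144,"dx": 0,"dy": 0,"dz": 0,"fingers": 0.05}
    - {"rx": 0,"ry": 0,"rz": -0.144,"dx": 0,"dy": 0,"dz": 0,"fingers": 0.05}
    - {"rx": 0,"ry": 0,"rz": -0.144,"dx": 0,"dy": 0,"dz": 0,"fingers": 0.05}
    - {"rx": 0,"ry": 0,"rz": -0.145,"dx": 0,"dy": 0,"dz": 0,"fingers": 0.05}
    - {"rx": 0,"ry": 0,"rz": 0,"dx": -0.025,"dy": -0.035,"dz": 0,"fingers": 0.05}
    - {"rx": 0,"ry": 0,"rz": 0,"dx": -0.025,"dy": -0.035,"dz": 0,"fingers": 0.05}
    - {"rx": 0,"ry": 0,"rz": 0,"dx": -0.025,"dy": -0.035,"dz": 0,"fingers": 0.05}
    - {"rx": 0,"ry": 0,"rz": 0,"dx": -0.025,"dy": -0.035,"dz": 0,"fingers": 0.05}
    - {"rx": 0,"ry": 0,"rz": 0,"dx": -0.025,"dy": -0.035,"dz": 0,"fingers": 0.05}
    - {"rx": 0,"ry": 0,"rz": 0,"dx": -0.025,"dy": -0.035,"dz": 0,"fingers": 0.05}
    - {"rx": 0,"ry": 0,"rz": 0,"dx": -0.025,"dy": -0.035,"dz": 0,"fingers": 0.05}
    - {"rx": 0,"ry": 0,"rz": 0,"dx": -0.025,"dy": -0.035,"dz": 0,"fingers": 0.05}
  squeeze: 40

```text
time_s: 3.5
position: [0.4769, 0.2357, 0.1917]
tool_rot: [[-0.993, -0.115, 0.0], [-0.115, 0.993, 0.0], [-0.0, 0.0, -1.0]]
ft_force: [0.3, 0.3, 0.2]
grip_width: 0.0499
gripper_force: 0.0
```

Call:
arm_command:
  deltas:
    - {"rx": 0,"ry": 0,"rz": 0,"dx": -0.024,"dy": -0.034,"dz": 0,"fingers": 0.05}
    - {"rx": 0,"ry": 0,"rz": 0,"dx": -0.024,"dy": -0.0345,"dz": 0,"fingers": 0.05}
    - {"rx": 0,"ry": 0,"rz": 0,"dx": 0,"dy": 0,"dz": 0.04,"fingers": 0.05}
    - {"rx": 0,"ry": 0,"rz": 0,"dx": 0,"dy": 0,"dz": 0.04,"fingers": 0.05}
    - {"rx": 0,"ry": 0,"rz": 0,"dx": 0,"dy": 0,"dz": 0.04,"fingers": 0.05}
    - {"rx": 0,"ry": 0,"rz": 0,"dx": 0,"dy": 0,"dz": 0.03,"fingers": 0.05}
    - {"rx": 0,"ry": 0,"rz": 0,"dx": 0,"dy": 0,"dz": 0,"fingers": 0.05}

```text
time_s: 4.2
position: [0.5292, 0.1743, 0.0381]
tool_rot: [[-0.993, -0.115, -0.008], [-0.115, 0.993, -0.001], [0.008, 0.0, -1.0]]
ft_force: [-0.2, 0.2, 0.4]
grip_width: 0.05
gripper_force: 0.0
```

```bash
python3 p.py .5322 .1730 .004 96.6; python3 - <<'E'
from rig import env
import cv2,numpy as np
t=env.get_image("top")["color"][170:240,170:240];s=env.get_image("side")["color"][125:195,270:340]
cv2.imwrite("pics/g2.png",cv2.resize(np.hstack([t,s]),None,fx=5.6,fy=5.6,interpolation=cv2.INTER_CUBIC))
E
```

```text
t 4.2 pos [0.5292 0.1743 0.0381] q [  6.  32.  86.  -0.  63. -91.] grip 0.05 0.0 F [-0.2  0.2  0.4]
turn [ 0.0001 -0.0076 -0.0002] shift [-0.0028 -0.0017  0.0341]
```

View pics/g2.png

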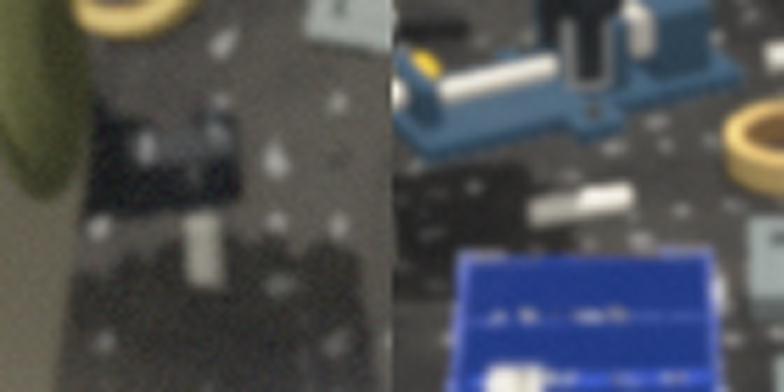

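The top view shows the gripper's dark body over the upper half of the post (post lower end at about (207, 219)). The side view shows finger ends near (374, 140) above the post at (304, 161). I'll check these against projection.

```bash
python3 - <<'E'
from h import *
T,S=np.load("pics/cams.npy",allow_pickle=True)
y=np.array([-.115,.993,0])*.028;c=np.array([.5292,.1743,.043])
for p,o in((T,(170,170)),(S,(270,125))):print([((proj(q,p)[0]-o)*5.6).round(0) for q in(c,c+y,c-y,[.5322,.173,.006],[.52,.174,.14])])
E
python3 p.py .5322 .1730 .004 96.6
```

```text
[array([164., 212.]), array([ 95., 221.]), array([233., 203.]), array([196., 214.]), array([ 75., 206.])]
[array([174., 135.]), array([161., 111.]), array([187., 160.]), array([183., 201.]), array([146., -46.])]
t 4.3 pos [0.532  0.1748 0.0424] q [  6.  31.  85.   0.  63. -91.] grip 0.0502 0.0 F [ 1.1  0.5 -0.1]
turn [0.     0.0006 0.    ] shift [-0.     -0.0018  0.0384]
```

```bash
python3 - <<'E'
from rig import env
import cv2,numpy as np
from h import *
o=[]
s=env.observe();print(s["position"],s["tool_rot"].round(3))
for n,x,y in(("top",110,110),("side",230,60)):
    p=env.get_image(n);c=cv2.resize(p["color"][y:y+150,x:x+160],None,fx=2.5,fy=2.5,interpolation=cv2.INTER_CUBIC)
    c=np.clip(c*1.5,0,255).astype(np.uint8)
    for h,col in((0.005,(0,0,255)),(.06,(0,255,0)),(.12,(255,255,0)),(.2,(255,0,255))):
        for w in(-.025,.025):
            q=s["position"]-s["tool_rot"][:,2]*h+s["tool_rot"][:,1]*w
            cv2.circle(c,tuple(((proj(q,p)[0]-[x,y])*2.5).astype(int)),3,col,-1)
    o.append(c)
cv2.imwrite("pics/g3.png",np.hstack(o))
E
```

```text
[0.53195252 0.17476283 0.04235508] [[-0.993 -0.115  0.001]
 [-0.115  0.993  0.   ]
 [-0.001  0.    -1.   ]]
```

View pics/g3.png

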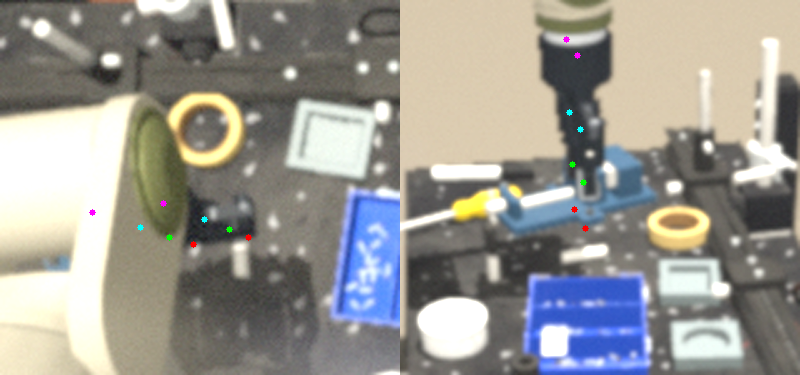

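```bash
python3 - <<'E'
from h import *
from rig import env
T,S=np.load("pics/cams.npy",allow_pickle=True)
for a in((209.2,196.8),(209.2,203)):print(tri(a,T,(306.8,138),S))
p=env.get_image("side");g=env.get_image("top")
a=p["color"][95:165,275:335];b=g["color"][170:230,170:230]
b=cv2.resize(b,(420,420),interpolation=cv2.INTER_CUBIC);a=cv2.resize(a,(360,420),interpolation=cv2.INTER_CUBIC)
c=np.hstack([a,b]).astype(float)/255;cv2.imwrite("pics/g4.png",(255*np.clip(c*1.3,0,1)**.45).astype(np.uint8))
E
```

```text
(array([0.54422636, 0.13692991, 0.09356889]), np.float64(0.004173350179458648))
(array([0.53760859, 0.13656316, 0.09315839]), np.float64(0.008999414884240182))
```

View pics/g4.png

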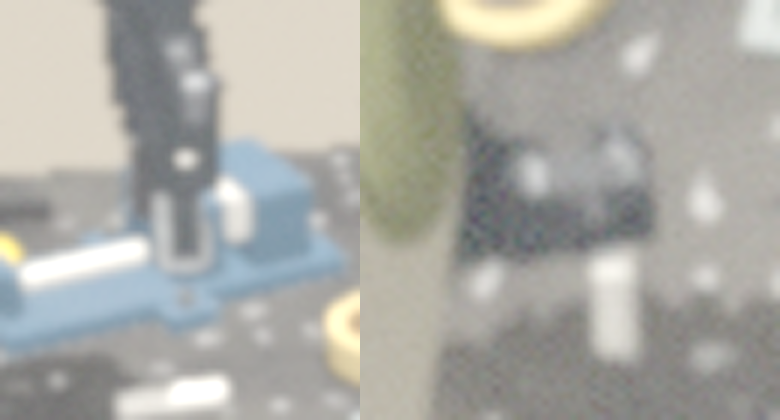

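The tips look higher in both views, at about (305, 140) in the side view, than the TCP predicts. I'll lower a little and re-check.

Call:
arm_command:
  deltas:
    - {"rx": 0,"ry": 0,"rz": 0,"dx": 0,"dy": -0.002,"dz": 0.02,"fingers": 0.05}
    - {"rx": 0,"ry": 0,"rz": 0,"dx": 0,"dy": 0,"dz": 0.01,"fingers": 0.05}
    - {"rx": 0,"ry": 0,"rz": 0,"dx": 0,"dy": 0,"dz": 0,"fingers": 0.05}

```text
time_s: 4.8
position: [0.5312, 0.1727, 0.0109]
tool_rot: [[-0.993, -0.115, -0.002], [-0.115, 0.993, -0.0], [0.002, 0.0, -1.0]]
ft_force: [-0.4, -0.5, 0.7]
grip_width: 0.05
gripper_force: 0.0
```

```bash
python3 - <<'E'
from h import *
from rig import env
s=env.observe();print(s["position"],s["ft_force"])
p=env.get_image("side");g=env.get_image("top")
for q,o in((p,(275,105)),(g,(170,170))):print([(proj(s["position"]+[0,w,h],q)[0]) for w,h in((-.025,.004),(.025,.004))])
a=p["color"][105:175,275:335];b=g["color"][170:230,170:230]
b=cv2.resize(b,(420,420),interpolation=cv2.INTER_CUBIC);a=cv2.resize(a,(360,420),interpolation=cv2.INTER_CUBIC)
c=np.hstack([a,b]).astype(float)/255;cv2.imwrite("pics/g5.png",(255*np.clip(c*1.3,0,1)**.45).astype(np.uint8))
E
```

```text
[0.5311524  0.1726582  0.01092491] [-0.3804935  -0.52528931  0.72322615]
[array([303.36772765, 162.46383818]), array([301.1072999 , 154.17555566])]
[array([214.60493831, 208.13612978]), array([193.21623652, 208.48374795])]
```

View pics/g5.png

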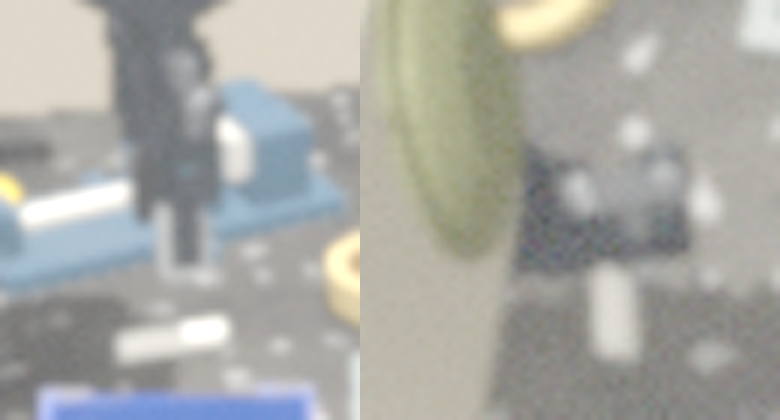

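The side view shows the fingertip at about (305, 151), still apparently above the post at (303, 162); the top view shows the gripper's lower edge at row 208. I'll settle it by going down and closing.

Call:
arm_command:
  deltas:
    - {"rx": 0,"ry": 0,"rz": 0,"dx": 0,"dy": 0,"dz": 0.006,"fingers": 0.05}
    - {"rx": 0,"ry": 0,"rz": 0,"dx": 0,"dy": 0,"dz": 0,"fingers": 0.0}
    - {"rx": 0,"ry": 0,"rz": 0,"dx": 0,"dy": 0,"dz": 0,"fingers": 0.0}
    - {"rx": 0,"ry": 0,"rz": 0,"dx": 0,"dy": 0,"dz": 0,"fingers": 0.0}
    - {"rx": 0,"ry": 0,"rz": 0,"dx": 0,"dy": 0,"dz": 0,"fingers": 0.0}
  squeeze: 40

```text
time_s: 5.4
position: [0.5318, 0.1727, 0.0057]
tool_rot: [[-0.993, -0.115, 0.0], [-0.115, 0.993, 0.0], [-0.0, 0.0, -1.0]]
ft_force: [0.3, -0.1, 0.9]
grip_width: 0.0004
gripper_force: 0.0
```

```bash
python3 - <<'E'
from h import *
from rig import env
s=env.observe()
p=env.get_image("side");g=env.get_image("top")
for q in(p,g):print([(proj(s["position"]+[0,0,h],q)[0]).round(1) for h in(0,.05,.1)], [ (d["location"],d["p"]) for d in env.tip_of("post_short",q)])
a=p["color"][105:175,275:335];b=g["color"][170:230,170:230]
b=cv2.resize(b,(420,420),interpolation=cv2.INTER_CUBIC);a=cv2.resize(a,(360,420),interpolation=cv2.INTER_CUBIC)
c=np.hstack([a,b]).astype(float)/255;cv2.imwrite("pics/g6.png",(255*np.clip(c*1.3,0,1)**.45).astype(np.uint8))
E
```

```text
[array([302.6, 161.1]), array([301.8, 145.2]), array([301. , 128.5])] [([300.7, 162.1], 0.46)]
[array([205.1, 208.5]), array([198.1, 206. ]), array([190.2, 203.1])] [([206.6, 209.3], 0.62)]
```

View pics/g6.png

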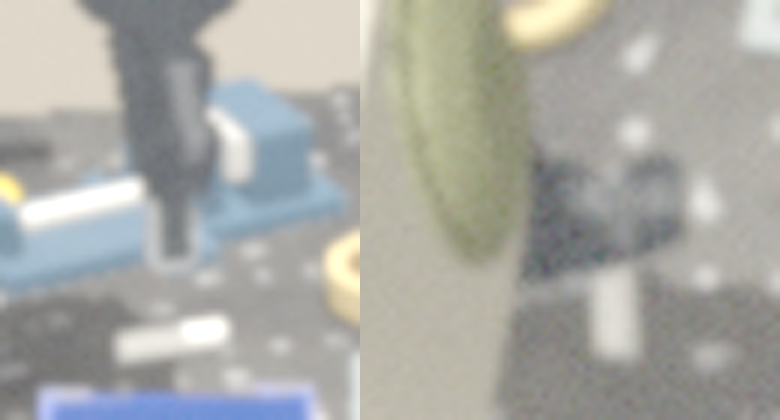

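The fingers closed on nothing. The side view shows the shut tip at about (304, 149), where the TCP should project to (303, 161), so the real tip is higher or farther than reported. I'll move clear of the post and feel for the table.

Call:
arm_command:
  deltas:
    - {"rx": 0,"ry": 0,"rz": 0,"dx": 0.03,"dy": 0,"dz": 0,"fingers": 0.0}
    - {"rx": 0,"ry": 0,"rz": 0,"dx": 0.03,"dy": 0,"dz": 0,"fingers": 0.0}
    - {"rx": 0,"ry": 0,"rz": 0,"dx": 0,"dy": 0,"dz": 0.004,"fingers": 0.0}
    - {"rx": 0,"ry": 0,"rz": 0,"dx": 0,"dy": 0,"dz": 0.002,"fingers": 0.0}
    - {"rx": 0,"ry": 0,"rz": 0,"dx": 0,"dy": 0,"dz": 0,"fingers": 0.0}

```text
time_s: 6.1
position: [0.4731, 0.1658, -0.0006]
tool_rot: [[-0.993, -0.115, 0.001], [-0.115, 0.993, 0.0], [-0.001, -0.0, -1.0]]
ft_force: [0.9, 0.1, 0.5]
grip_width: 0.0001
gripper_force: 0.0
```

Call:
arm_command:
  deltas:
    - {"rx": 0,"ry": 0,"rz": 0,"dx": 0,"dy": 0,"dz": 0.003,"fingers": 0.0}
    - {"rx": 0,"ry": 0,"rz": 0,"dx": 0,"dy": 0,"dz": 0.003,"fingers": 0.0}
    - {"rx": 0,"ry": 0,"rz": 0,"dx": 0,"dy": 0,"dz": 0,"fingers": 0.0}

```text
time_s: 6.4
position: [0.4721, 0.1658, -0.007]
tool_rot: [[-0.993, -0.115, -0.001], [-0.115, 0.993, -0.0], [0.001, -0.0, -1.0]]
ft_force: [0.2, 0.2, -0.3]
grip_width: 0.0001
gripper_force: 0.0
```

```bash
python3 - <<'E'
from h import *
from rig import env
s=env.observe();print(s["position"],s["ft_force"],s["q"])
p=env.get_image("side");g=env.get_image("top")
for q in(p,g):print([(proj(s["position"]+[0,0,h],q)[0]).round(1) for h in(0,.05,.1)])
a=p["color"][105:185,260:340];b=g["color"][180:260,160:240]
c=cv2.resize(np.hstack([a,b]),(800,400),interpolation=cv2.INTER_CUBIC).astype(float)/255;cv2.imwrite("pics/g7.png",(255*np.clip(c*1.3,0,1)**.45).astype(np.uint8))
E
```

```text
[ 0.47211601  0.1657552  -0.00700787] [ 0.2286175   0.20815582 -0.29023746] [ 5.76481209e+00  3.10856080e+01  9.76306017e+01 -1.21338108e-03
  5.13275494e+01 -9.08302551e+01]
[array([282. , 168.3]), array([280.8, 152.4]), array([279.6, 135.8])]
[array([209.1, 234.1]), array([202.3, 233.1]), array([194.7, 232. ])]
```

View pics/g7.png

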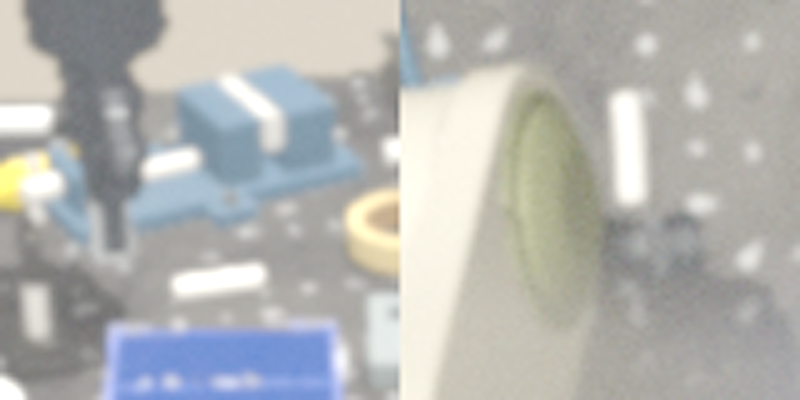

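Reported z is −7 mm with no contact, so the reported height is clearly too low. The tip shows at about (283, 158) in the side view, roughly 34 mm too high.

Call:
arm_command:
  deltas:
    - {"rx": 0,"ry": 0,"rz": 0,"dx": 0,"dy": 0,"dz": 0.004,"fingers": 0.0}
    - {"rx": 0,"ry": 0,"rz": 0,"dx": 0,"dy": 0,"dz": 0.004,"fingers": 0.0}
    - {"rx": 0,"ry": 0,"rz": 0,"dx": 0,"dy": 0,"dz": 0.004,"fingers": 0.0}
    - {"rx": 0,"ry": 0,"rz": 0,"dx": 0,"dy": 0,"dz": 0,"fingers": 0.0}

```text
time_s: 6.9
position: [0.4717, 0.1658, -0.0191]
tool_rot: [[-0.993, -0.115, -0.001], [-0.115, 0.993, -0.0], [0.001, -0.0, -1.0]]
ft_force: [0.7, 0.3, 0.8]
grip_width: -0.0
gripper_force: 0.0
```

Call:
arm_command:
  deltas:
    - {"rx": 0,"ry": 0,"rz": 0,"dx": 0,"dy": 0,"dz": 0.003,"fingers": 0.0}
    - {"rx": 0,"ry": 0,"rz": 0,"dx": 0,"dy": 0,"dz": 0.001,"fingers": 0.0}

```text
time_s: 7.1
position: [0.472, 0.1658, -0.0227]
tool_rot: [[-0.993, -0.115, -0.0], [-0.115, 0.993, -0.0], [0.0, 0.0, -1.0]]
ft_force: [0.8, 0.3, 0.1]
grip_width: 0.0
gripper_force: 0.0
```

Call:
arm_command:
  deltas:
    - {"rx": 0,"ry": 0,"rz": 0,"dx": 0,"dy": 0,"dz": 0.003,"fingers": 0.0}
    - {"rx": 0,"ry": 0,"rz": 0,"dx": 0,"dy": 0,"dz": 0.001,"fingers": 0.0}

```text
time_s: 7.3
position: [0.472, 0.1658, -0.0267]
tool_rot: [[-0.993, -0.115, -0.0], [-0.115, 0.993, -0.0], [0.0, 0.0, -1.0]]
ft_force: [1.4, 0.1, 0.4]
grip_width: 0.0002
gripper_force: 0.0
```

```bash
python3 - <<'E'
from h import *
from rig import env
s=env.observe();print(s["position"],s["ft_force"])
p=env.get_image("side")
print([(proj(s["position"]+[0,0,h],p)[0]).round(1) for h in(0,.05)])
# finger column profile near tip
g=cv2.GaussianBlur(p["color"],(3,1),0)[150:176,278:290].min(2);print(g)
E
```

```text
[ 0.47200317  0.16580651 -0.02672457] [1.39315825 0.05448103 0.36790866]
[array([282.4, 174.4]), array([281.2, 158.7])]
[[ 51  42  36  36  37  38  41  43  43  45  49  54]
 [ 61  54  46  40  37  37  42  50  56  59  63  68]
 [ 79  77  63  47  39  38  47  62  74  75  72  73]
 [ 91  93  77  54  40  39  51  70  84  82  75  72]
 [100 101  83  59  43  41  52  73  88  86  78  73]
 [103 105  88  63  45  41  52  73  88  86  77  72]
 [ 98 104  90  65  47  42  52  73  90  89  78  71]
 [ 91 101  89  65  46  41  51  73  91  88  77  70]
 [ 84  97  88  65  48  43  51  72  90  87  76  70]
 [ 79  95  89  66  46  40  49  70  88  87  76  72]
 [ 76  94  92  72  53  45  53  70  85  85  78  75]
 [ 71  92  95  81  67  66  74  83  89  86  80  76]
 [ 63  84  95  91  85  88  94  96  91  82  75  73]
 [ 51  68  83  87  85  86  87  84  79  75  72  72]
 [ 42  50  60  64  62  61  63  65  67  69  70  71]
 [ 47  45  44  44  42  42  45  51  59  65  67  68]
 [ 53  46  40  36  36  38  40  47  57  64  68  69]
 [ 48  43  37  35  37  38  41  48  56  62  66  69]
 [ 37  36  37  39  43  45  47  53  60  67  71  73]
 [ 35  37  42  52  66  75  80  83  87  90  91  89]
 [ 35  39  49  70  93 105 109 111 111 111 109 103]
 [ 38  42  52  75  99 107 106 104 102 100  95  88]
 [ 38  43  54  76  93  91  79  71  68  65  63  59]
 [ 42  45  55  74  88  80  60  49  45  43  43  43]
 [ 49  52  58  72  82  73  54  42  39  39  40  40]
 [ 58  56  59  71  78  69  52  41  37  38  40  40]]
```

Call:
arm_command:
  deltas:
    - {"rx": 0,"ry": 0,"rz": 0,"dx": 0,"dy": 0,"dz": 0.003,"fingers": 0.0}
    - {"rx": 0,"ry": 0,"rz": 0,"dx": 0,"dy": 0,"dz": 0,"fingers": 0.0}

```text
time_s: 7.55
position: [0.4719, 0.1658, -0.0298]
tool_rot: [[-0.993, -0.115, -0.0], [-0.115, 0.993, -0.0], [0.0, -0.0, -1.0]]
ft_force: [1.4, -0.8, -0.0]
grip_width: -0.0002
gripper_force: 0.0
```

Call:
arm_command:
  deltas:
    - {"rx": 0,"ry": 0,"rz": 0,"dx": 0,"dy": 0,"dz": 0.002,"fingers": 0.0}
    - {"rx": 0,"ry": 0,"rz": 0,"dx": 0,"dy": 0,"dz": 0,"fingers": 0.0}

```text
time_s: 7.75
position: [0.472, 0.1658, -0.0317]
tool_rot: [[-0.993, -0.115, -0.0], [-0.115, 0.993, -0.0], [0.0, -0.0, -1.0]]
ft_force: [-0.1, 0.1, 0.4]
grip_width: -0.0001
gripper_force: 0.0
```

Call:
arm_command:
  deltas:
    - {"rx": 0,"ry": 0,"rz": 0,"dx": 0,"dy": 0,"dz": 0.0015,"fingers": 0.0}
    - {"rx": 0,"ry": 0,"rz": 0,"dx": 0,"dy": 0,"dz": 0,"fingers": 0.0}

```text
time_s: 7.95
position: [0.472, 0.1658, -0.0331]
tool_rot: [[-0.993, -0.115, -0.0], [-0.115, 0.993, -0.0], [0.0, -0.0, -1.0]]
ft_force: [-0.3, -0.2, -0.6]
grip_width: 0.0001
gripper_force: 0.0
```

Call:
arm_command:
  deltas:
    - {"rx": 0,"ry": 0,"rz": 0,"dx": 0,"dy": 0,"dz": 0.0015,"fingers": 0.0}
    - {"rx": 0,"ry": 0,"rz": 0,"dx": 0,"dy": 0,"dz": 0,"fingers": 0.0}

```text
time_s: 8.15
position: [0.472, 0.1658, -0.0346]
tool_rot: [[-0.993, -0.115, -0.0], [-0.115, 0.993, -0.0], [0.0, 0.0, -1.0]]
ft_force: [-0.4, -0.1, -0.3]
grip_width: 0.0002
gripper_force: 0.0
```

Call:
arm_command:
  deltas:
    - {"rx": 0,"ry": 0,"rz": 0,"dx": 0,"dy": 0,"dz": 0.0015,"fingers": 0.0}
    - {"rx": 0,"ry": 0,"rz": 0,"dx": 0,"dy": 0,"dz": 0,"fingers": 0.0}

```text
time_s: 8.35
position: [0.472, 0.1658, -0.0361]
tool_rot: [[-0.993, -0.115, -0.0], [-0.115, 0.993, -0.0], [0.0, 0.0, -1.0]]
ft_force: [-0.4, -0.8, 0.3]
grip_width: -0.0001
gripper_force: 0.0
```

Call:
arm_command:
  deltas:
    - {"rx": 0,"ry": 0,"rz": 0,"dx": 0,"dy": 0,"dz": 0.0015,"fingers": 0.0}
    - {"rx": 0,"ry": 0,"rz": 0,"dx": 0,"dy": 0,"dz": 0,"fingers": 0.0}

```text
time_s: 8.55
position: [0.472, 0.1658, -0.0376]
tool_rot: [[-0.993, -0.115, -0.0], [-0.115, 0.993, -0.0], [0.0, 0.0, -1.0]]
ft_force: [-0.8, 0.2, 0.2]
grip_width: 0.0001
gripper_force: 0.0
```

Call:
arm_command:
  deltas:
    - {"rx": 0,"ry": 0,"rz": 0,"dx": 0,"dy": 0,"dz": 0.002,"fingers": 0.0}
    - {"rx": 0,"ry": 0,"rz": 0,"dx": 0,"dy": 0,"dz": 0,"fingers": 0.0}

```text
time_s: 8.75
position: [0.4721, 0.1658, -0.0396]
tool_rot: [[-0.993, -0.115, -0.0], [-0.115, 0.993, -0.0], [0.0, -0.0, -1.0]]
ft_force: [0.0, -0.9, 0.6]
grip_width: 0.0003
gripper_force: 0.0
```

Call:
arm_command:
  deltas:
    - {"rx": 0,"ry": 0,"rz": 0,"dx": 0,"dy": 0,"dz": 0.002,"fingers": 0.0}
    - {"rx": 0,"ry": 0,"rz": 0,"dx": 0,"dy": 0,"dz": 0,"fingers": 0.0}

```text
time_s: 8.95
position: [0.4722, 0.1658, -0.0398]
tool_rot: [[-0.993, -0.115, 0.001], [-0.115, 0.993, -0.0], [-0.001, -0.0, -1.0]]
ft_force: [-6.1, -1.1, 22.7]
grip_width: 0.0
gripper_force: 11.3
```

```bash
python3 - <<'E'
from h import *
from rig import env
s=env.observe();print(s["position"],s["ft_force"])
p=env.get_image("side");g=env.get_image("top")
a=p["color"][125:185,250:310];b=g["color"][200:260,180:240]
for q in(p,g):print([(proj(s["position"]+[0,0,h],q)[0]).round(1) for h in(0,.042,.05)])
c=cv2.resize(np.hstack([a,b]),(800,400),interpolation=cv2.INTER_CUBIC).astype(float)/255;cv2.imwrite("pics/g8.png",(255*np.clip(c*1.3,0,1)**.45).astype(np.uint8))
E
```

```text
[ 0.47222076  0.16583913 -0.03983039] [-6.05057381 -1.05298006 22.68925358]
[array([282.7, 178.4]), array([281.8, 165.4]), array([281.6, 162.9])]
[array([213.1, 234.6]), array([207.8, 233.9]), array([206.8, 233.7])]
```

View pics/g8.png

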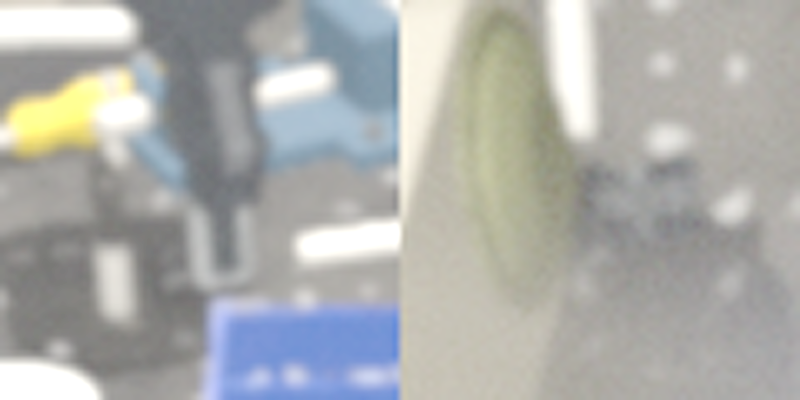

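Contact came at reported z = −0.0397 m, with the tip at about (283, 168) in the side view. True height is therefore reported + 0.040 m, and x and y agree. I'll regrasp with that correction.

Call:
arm_command:
  deltas:
    - {"rx": 0,"ry": 0,"rz": 0,"dx": 0,"dy": 0,"dz": -0.03,"fingers": 0.05}
    - {"rx": 0,"ry": 0,"rz": 0,"dx": -0.03,"dy": 0,"dz": 0,"fingers": 0.05}
    - {"rx": 0,"ry": 0,"rz": 0,"dx": -0.03,"dy": 0,"dz": 0,"fingers": 0.05}
    - {"rx": 0,"ry": 0,"rz": 0,"dx": 0,"dy": 0,"dz": 0,"fingers": 0.05}
    - {"rx": 0,"ry": 0,"rz": 0,"dx": 0,"dy": 0,"dz": 0.024,"fingers": 0.05}
    - {"rx": 0,"ry": 0,"rz": 0,"dx": 0,"dy": 0,"dz": 0,"fingers": 0.05}
    - {"rx": 0,"ry": 0,"rz": 0,"dx": 0,"dy": 0,"dz": 0,"fingers": 0.0}
    - {"rx": 0,"ry": 0,"rz": 0,"dx": 0,"dy": 0,"dz": 0,"fingers": 0.0}
    - {"rx": 0,"ry": 0,"rz": 0,"dx": 0,"dy": 0,"dz": 0,"fingers": 0.0}
    - {"rx": 0,"ry": 0,"rz": 0,"dx": 0,"dy": 0,"dz": 0,"fingers": 0.0}
  squeeze: 40

```text
time_s: 10.05
position: [0.532, 0.1728, -0.0345]
tool_rot: [[-0.993, -0.115, 0.001], [-0.115, 0.993, 0.0], [-0.001, -0.0, -1.0]]
ft_force: [-1.4, 0.2, 6.8]
grip_width: 0.0112
gripper_force: 41.2
```

```bash
python3 p.py .6 -.2598 .095 84; python3 - <<'E'
from h import *
T,S=np.load("pics/cams.npy",allow_pickle=True)
for u in((242,187),(325,193),(249,237)):print(plane(u,T,.05))
E
```

```text
t 10.05 pos [ 0.532   0.1728 -0.0345] q [  6.  38.  89.   0.  53. -91.] grip 0.0112 41.2 F [-1.4  0.2  6.8]
turn [1.0e-04 1.3e-03 2.2e-01] shift [-0.1129 -0.4231 -0.1295]
[0.57392636 0.07670705 0.05      ]
[ 0.55712872 -0.10998317  0.05      ]
[0.46152316 0.05971821 0.05      ]
```

Call:
arm_command:
  deltas:
    - {"rx": 0,"ry": 0,"rz": 0,"dx": 0,"dy": 0,"dz": -0.043,"fingers": 0.0}
    - {"rx": 0,"ry": 0,"rz": 0.11,"dx": 0,"dy": 0,"dz": -0.043,"fingers": 0.0}
    - {"rx": 0,"ry": 0,"rz": 0.11,"dx": 0,"dy": 0,"dz": -0.043,"fingers": 0.0}
    - {"rx": 0,"ry": 0,"rz": 0,"dx": -0.0113,"dy": -0.0423,"dz": 0,"fingers": 0.0}
    - {"rx": 0,"ry": 0,"rz": 0,"dx": -0.0113,"dy": -0.0423,"dz": 0,"fingers": 0.0}
    - {"rx": 0,"ry": 0,"rz": 0,"dx": -0.0113,"dy": -0.0423,"dz": 0,"fingers": 0.0}
    - {"rx": 0,"ry": 0,"rz": 0,"dx": -0.0113,"dy": -0.0423,"dz": 0,"fingers": 0.0}
    - {"rx": 0,"ry": 0,"rz": 0,"dx": -0.0113,"dy": -0.0423,"dz": 0,"fingers": 0.0}
    - {"rx": 0,"ry": 0,"rz": 0,"dx": -0.0113,"dy": -0.0423,"dz": 0,"fingers": 0.0}
    - {"rx": 0,"ry": 0,"rz": 0,"dx": -0.0113,"dy": -0.0423,"dz": 0,"fingers": 0.0}
    - {"rx": 0,"ry": 0,"rz": 0,"dx": -0.0113,"dy": -0.0423,"dz": 0,"fingers": 0.0}
    - {"rx": 0,"ry": 0,"rz": 0,"dx": -0.0113,"dy": -0.0423,"dz": 0,"fingers": 0.0}

```text
time_s: 11.25
position: [0.5929, -0.2183, 0.0938]
tool_rot: [[-0.995, 0.105, 0.0], [0.105, 0.995, 0.0], [-0.0, 0.0, -1.0]]
ft_force: [0.4, 1.3, -0.1]
grip_width: 0.0113
gripper_force: 40.4
```

Call:
arm_command:
  deltas:
    - {"rx": 0,"ry": 0,"rz": 0,"dx": -0.0113,"dy": -0.0423,"dz": 0,"fingers": 0.0}
    - {"rx": 0,"ry": 0,"rz": 0,"dx": 0,"dy": 0,"dz": 0.04,"fingers": 0.0}
    - {"rx": 0,"ry": 0,"rz": 0,"dx": 0,"dy": 0,"dz": 0.04,"fingers": 0.0}
    - {"rx": 0,"ry": 0,"rz": 0,"dx": 0,"dy": 0,"dz": 0,"fingers": 0.0}
    - {"rx": 0,"ry": 0,"rz": 0,"dx": 0,"dy": 0,"dz": 0,"fingers": 0.0}

```text
time_s: 11.75
position: [0.6001, -0.2598, 0.0144]
tool_rot: [[-0.995, 0.104, 0.0], [0.104, 0.995, 0.0], [-0.0, 0.0, -1.0]]
ft_force: [0.8, -0.4, -0.6]
grip_width: 0.011
gripper_force: 40.4
```

```bash
python3 p.py .6 -.2598 -.0295 84; python3 - <<'E'
from h import *
from rig import env
o=[]
for n,(x,y) in(("top",(355,145)),("side",(330,215))):
    p=env.get_image(n);o.append(p["color"][y:y+60,x:x+60])
c=cv2.resize(np.hstack(o),(800,400),interpolation=cv2.INTER_CUBIC).astype(float)/255;cv2.imwrite("pics/g9.png",(255*np.clip(c*1.2,0,1)**.6).astype(np.uint8))
E
```

```text
t 11.75 pos [ 0.6001 -0.2598  0.0144] q [ -34.   41.   70.    0.   69. -118.] grip 0.011 40.4 F [ 0.8 -0.4 -0.6]
turn [0.     0.     0.0001] shift [ 0.0001 -0.      0.0439]
```

View pics/g9.png

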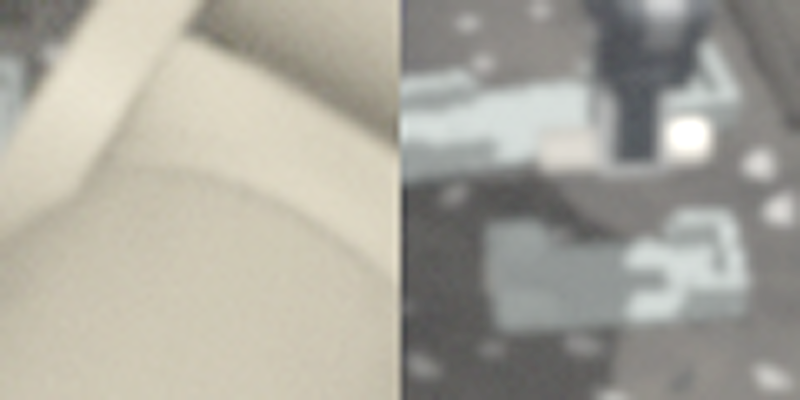

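The post hangs level, centred over the short bay, at about (347, 236) in the side view. I'll lower and release.

Call:
arm_command:
  deltas:
    - {"rx": 0,"ry": 0,"rz": 0,"dx": 0,"dy": 0,"dz": 0.025,"fingers": 0.0}
    - {"rx": 0,"ry": 0,"rz": 0,"dx": 0,"dy": 0,"dz": 0.01,"fingers": 0.0}
    - {"rx": 0,"ry": 0,"rz": 0,"dx": 0,"dy": 0,"dz": 0.009,"fingers": 0.0}
    - {"rx": 0,"ry": 0,"rz": 0,"dx": 0,"dy": 0,"dz": 0,"fingers": 0.0}
    - {"rx": 0,"ry": 0,"rz": 0,"dx": 0,"dy": 0,"dz": 0,"fingers": 0.0}

```text
time_s: 12.35
position: [0.6002, -0.26, -0.0297]
tool_rot: [[-0.995, 0.105, 0.001], [0.105, 0.995, -0.001], [-0.001, -0.001, -1.0]]
ft_force: [0.2, 0.3, -0.4]
grip_width: 0.0109
gripper_force: 40.4
```

Call:
arm_command:
  deltas:
    - {"rx": 0,"ry": 0,"rz": 0,"dx": 0,"dy": 0,"dz": 0,"fingers": 0.024}
    - {"rx": 0,"ry": 0,"rz": 0,"dx": 0,"dy": 0,"dz": 0,"fingers": 0.024}
    - {"rx": 0,"ry": 0,"rz": 0,"dx": 0,"dy": 0,"dz": -0.04,"fingers": 0.024}
    - {"rx": 0,"ry": 0,"rz": 0,"dx": 0,"dy": 0,"dz": -0.04,"fingers": 0.05}
    - {"rx": 0,"ry": 0,"rz": 0,"dx": 0,"dy": 0,"dz": 0,"fingers": 0.05}

```text
time_s: 12.85
position: [0.6024, -0.2614, 0.0557]
tool_rot: [[-0.994, 0.104, 0.009], [0.104, 0.995, -0.006], [-0.01, -0.005, -1.0]]
ft_force: [1.2, -0.8, 0.1]
grip_width: 0.05
gripper_force: 0.0
```

```bash
python3 p.py .426 -.2608 -.0355 97.2
```

```text
t 12.85 pos [ 0.6024 -0.2614  0.0557] q [ -34.   39.   68.   -0.   73. -118.] grip 0.05 0.0 F [ 1.2 -0.8  0.1]
turn [-0.0061  0.0089 -0.2303] shift [0.175  0.0227 0.0912]
```

Call:
arm_command:
  deltas:
    - {"rx": 0,"ry": 0,"rz": -0.115,"dx": 0,"dy": 0,"dz": 0,"fingers": 0.05}
    - {"rx": 0,"ry": 0,"rz": -0.115,"dx": 0,"dy": 0,"dz": 0,"fingers": 0.05}
    - {"rx": 0,"ry": 0,"rz": 0,"dx": 0.0432,"dy": 0.0052,"dz": 0,"fingers": 0.05}
    - {"rx": 0,"ry": 0,"rz": 0,"dx": 0.0432,"dy": 0.0052,"dz": 0,"fingers": 0.05}
    - {"rx": 0,"ry": 0,"rz": 0,"dx": 0.0432,"dy": 0.0052,"dz": 0,"fingers": 0.05}
    - {"rx": 0,"ry": 0,"rz": 0,"dx": 0.0432,"dy": 0.0052,"dz": 0,"fingers": 0.05}
    - {"rx": 0,"ry": 0,"rz": 0,"dx": 0,"dy": 0,"dz": 0.03,"fingers": 0.05}
    - {"rx": 0,"ry": 0,"rz": 0,"dx": 0,"dy": 0,"dz": 0.025,"fingers": 0.05}
    - {"rx": 0,"ry": 0,"rz": 0,"dx": 0,"dy": 0,"dz": 0,"fingers": 0.05}
    - {"rx": 0,"ry": 0,"rz": 0,"dx": 0,"dy": 0,"dz": 0,"fingers": 0.05}

```text
time_s: 13.85
position: [0.4259, -0.2608, -0.0052]
tool_rot: [[-0.992, -0.125, -0.0], [-0.125, 0.992, 0.0], [0.0, 0.0, -1.0]]
ft_force: [0.5, -0.6, -0.2]
grip_width: 0.0497
gripper_force: 0.0
```

```bash
python3 p.py .426 -.2608 -.035 97.2; cat > f.py <<'E'
import sys
src=open("m2.py").read().split("import sys")[0].replace('np.radians(-Y(y0))+dy+np.pi/2','np.radians(y0-90)+dy').replace('np.load("pics/cams.npy",allow_pickle=True)','(env.get_image("top"),env.get_image("side"))')
from rig import env
exec(src)
OFF=np.array([.0016,.0008,0])
def chk(k,a,b,y0,w): # refit object k near pixels a(top) b(side)
    D[k]=D[k][:3]+(a,b,D[k][5],y0)
    if "T" in w:r=fit1(k,[T],0);print(k,"T",(r[0]+OFF).round(4),r[1])
    if "S" in w:r=fit1(k,[S],0);print(k,"S",(r[0]-OFF).round(4),r[1])
E
python3 - <<'E'
exec(open("f.py").read())
# post in bay sits at z=.004
a=proj([.6,-.26,.010],T)[0];b=proj([.6,-.26,.010],S)[0]
chk("post_short",a,b,-6.,"TS")
E
```

```text
t 13.85 pos [ 0.4259 -0.2608 -0.0052] q [ -45.   31.   98.   -0.   51. -142.] grip 0.0497 0.0 F [ 0.5 -0.6 -0.2]
turn [ 0.0002 -0.0002 -0.0004] shift [-0.0001  0.      0.0298]
post_short T [  0.6034  -0.2614 -96.5314] -0.32
post_short S [  0.6024  -0.2535 -98.4317] -0.71
```

Call:
arm_command:
  deltas:
    - {"rx": 0,"ry": 0,"rz": 0,"dx": 0,"dy": 0,"dz": 0.02,"fingers": 0.05}
    - {"rx": 0,"ry": 0,"rz": 0,"dx": 0,"dy": 0,"dz": 0.01,"fingers": 0.05}
    - {"rx": 0,"ry": 0,"rz": 0,"dx": 0,"dy": 0,"dz": 0,"fingers": 0.05}
    - {"rx": 0,"ry": 0,"rz": 0,"dx": 0,"dy": 0,"dz": 0,"fingers": 0.0}
    - {"rx": 0,"ry": 0,"rz": 0,"dx": 0,"dy": 0,"dz": 0,"fingers": 0.0}
    - {"rx": 0,"ry": 0,"rz": 0,"dx": 0,"dy": 0,"dz": 0,"fingers": 0.0}
    - {"rx": 0,"ry": 0,"rz": 0,"dx": 0,"dy": 0,"dz": 0,"fingers": 0.0}

```text
time_s: 14.65
position: [0.4261, -0.261, -0.0347]
tool_rot: [[-0.992, -0.125, 0.001], [-0.125, 0.992, -0.001], [-0.001, -0.001, -1.0]]
ft_force: [-0.5, 1.0, 6.5]
grip_width: 0.0113
gripper_force: 40.7
```

```bash
python3 p.py .594 -.3737 .035 91.5
```

```text
t 14.65 pos [ 0.4261 -0.261  -0.0347] q [ -45.   34.   99.    0.   47. -142.] grip 0.0113 40.7 F [-0.5  1.   6.5]
turn [-0.0011  0.001   0.099 ] shift [-0.1649 -0.117  -0.0697]
```

Call:
arm_command:
  deltas:
    - {"rx": 0,"ry": 0,"rz": 0,"dx": 0,"dy": 0,"dz": -0.035,"fingers": 0.0}
    - {"rx": 0,"ry": 0,"rz": 0.099,"dx": 0,"dy": 0,"dz": -0.035,"fingers": 0.0}
    - {"rx": 0,"ry": 0,"rz": 0,"dx": -0.033,"dy": -0.0234,"dz": 0,"fingers": 0.0}
    - {"rx": 0,"ry": 0,"rz": 0,"dx": -0.033,"dy": -0.0234,"dz": 0,"fingers": 0.0}
    - {"rx": 0,"ry": 0,"rz": 0,"dx": -0.033,"dy": -0.0234,"dz": 0,"fingers": 0.0}
    - {"rx": 0,"ry": 0,"rz": 0,"dx": -0.033,"dy": -0.0234,"dz": 0,"fingers": 0.0}
    - {"rx": 0,"ry": 0,"rz": 0,"dx": -0.033,"dy": -0.0234,"dz": 0,"fingers": 0.0}
    - {"rx": 0,"ry": 0,"rz": 0,"dx": 0,"dy": 0,"dz": 0.02,"fingers": 0.0}
    - {"rx": 0,"ry": 0,"rz": 0,"dx": 0,"dy": 0,"dz": 0,"fingers": 0.0}
    - {"rx": 0,"ry": 0,"rz": 0,"dx": 0,"dy": 0,"dz": 0,"fingers": 0.0}

```text
time_s: 15.65
position: [0.5931, -0.3728, 0.0142]
tool_rot: [[-1.0, -0.026, -0.002], [-0.026, 1.0, 0.001], [0.002, 0.001, -1.0]]
ft_force: [0.1, 0.4, -1.4]
grip_width: 0.0111
gripper_force: 39.9
```

```bash
python3 p.py .594 -.3737 -.0295 91.5
```

```text
t 15.65 pos [ 0.5931 -0.3728  0.0142] q [ -42.   45.   61.   -0.   74. -133.] grip 0.0111 39.9 F [ 0.1  0.4 -1.4]
turn [ 0.0014 -0.0016  0.0001] shift [-0.0009 -0.0009  0.0437]
```

Call:
arm_command:
  deltas:
    - {"rx": 0,"ry": 0,"rz": 0,"dx": 0,"dy": 0,"dz": 0.025,"fingers": 0.0}
    - {"rx": 0,"ry": 0,"rz": 0,"dx": 0,"dy": 0,"dz": 0.01,"fingers": 0.0}
    - {"rx": 0,"ry": 0,"rz": 0,"dx": 0,"dy": 0,"dz": 0.0085,"fingers": 0.0}
    - {"rx": 0,"ry": 0,"rz": 0,"dx": 0,"dy": 0,"dz": 0,"fingers": 0.0}
    - {"rx": 0,"ry": 0,"rz": 0,"dx": 0,"dy": 0,"dz": 0,"fingers": 0.0}

```text
time_s: 16.15
position: [0.594, -0.3736, -0.0282]
tool_rot: [[-1.0, -0.026, 0.001], [-0.026, 1.0, -0.001], [-0.001, -0.001, -1.0]]
ft_force: [0.2, -0.2, -1.3]
grip_width: 0.0114
gripper_force: 39.9
```

Call:
arm_command:
  deltas:
    - {"rx": 0,"ry": 0,"rz": 0,"dx": 0,"dy": 0,"dz": 0,"fingers": 0.024}
    - {"rx": 0,"ry": 0,"rz": 0,"dx": 0,"dy": 0,"dz": 0,"fingers": 0.024}
    - {"rx": 0,"ry": 0,"rz": 0,"dx": 0,"dy": 0,"dz": -0.04,"fingers": 0.024}
    - {"rx": 0,"ry": 0,"rz": 0,"dx": 0,"dy": 0,"dz": -0.04,"fingers": 0.05}
    - {"rx": 0,"ry": 0,"rz": 0,"dx": 0,"dy": 0,"dz": 0,"fingers": 0.05}
    - {"rx": 0,"ry": 0,"rz": 0,"dx": 0,"dy": 0,"dz": 0,"fingers": 0.05}

```text
time_s: 16.75
position: [0.5942, -0.3737, 0.0524]
tool_rot: [[-1.0, -0.026, 0.002], [-0.026, 1.0, -0.002], [-0.002, -0.002, -1.0]]
ft_force: [-0.1, -0.7, 0.3]
grip_width: 0.0497
gripper_force: 0.0
```

```bash
python3 p.py .4363 -.3804 -.005 105
```

```text
t 16.75 pos [ 0.5942 -0.3737  0.0524] q [ -42.   43.   58.    0.   78. -133.] grip 0.0497 0.0 F [-0.1 -0.7  0.3]
turn [-0.002   0.0017 -0.2355] shift [0.1542 0.0344 0.0574]
```

Call:
arm_command:
  deltas:
    - {"rx": 0,"ry": 0,"rz": -0.118,"dx": 0,"dy": 0,"dz": 0,"fingers": 0.05}
    - {"rx": 0,"ry": 0,"rz": -0.118,"dx": 0,"dy": 0,"dz": 0,"fingers": 0.05}
    - {"rx": 0,"ry": 0,"rz": 0,"dx": 0.0386,"dy": 0.0086,"dz": 0,"fingers": 0.05}
    - {"rx": 0,"ry": 0,"rz": 0,"dx": 0.0386,"dy": 0.0086,"dz": 0,"fingers": 0.05}
    - {"rx": 0,"ry": 0,"rz": 0,"dx": 0.0386,"dy": 0.0086,"dz": 0,"fingers": 0.05}
    - {"rx": 0,"ry": 0,"rz": 0,"dx": 0.0386,"dy": 0.0086,"dz": 0,"fingers": 0.05}
    - {"rx": 0,"ry": 0,"rz": 0,"dx": 0,"dy": 0,"dz": 0.0285,"fingers": 0.05}
    - {"rx": 0,"ry": 0,"rz": 0,"dx": 0,"dy": 0,"dz": 0.0285,"fingers": 0.05}
    - {"rx": 0,"ry": 0,"rz": 0,"dx": 0,"dy": 0,"dz": 0,"fingers": 0.05}
    - {"rx": 0,"ry": 0,"rz": 0,"dx": 0,"dy": 0,"dz": 0,"fingers": 0.05}

```text
time_s: 17.75
position: [0.4357, -0.3799, -0.0062]
tool_rot: [[-0.966, -0.259, -0.001], [-0.259, 0.966, 0.001], [0.001, 0.001, -1.0]]
ft_force: [-0.9, 0.1, 1.0]
grip_width: 0.0502
gripper_force: 0.0
```

```bash
python3 p.py .4363 -.3804 -.035 105
```

```text
t 17.75 pos [ 0.4357 -0.3799 -0.0062] q [ -53.   37.   85.   -0.   59. -158.] grip 0.0502 0.0 F [-0.9  0.1  1. ]
turn [ 0.0014 -0.0006  0.0005] shift [-0.0005 -0.0006  0.0288]
```

Call:
arm_command:
  deltas:
    - {"rx": 0,"ry": 0,"rz": 0,"dx": 0,"dy": 0,"dz": 0.02,"fingers": 0.05}
    - {"rx": 0,"ry": 0,"rz": 0,"dx": 0,"dy": 0,"dz": 0.0095,"fingers": 0.05}
    - {"rx": 0,"ry": 0,"rz": 0,"dx": 0,"dy": 0,"dz": 0,"fingers": 0.05}
    - {"rx": 0,"ry": 0,"rz": 0,"dx": 0,"dy": 0,"dz": 0,"fingers": 0.0}
    - {"rx": 0,"ry": 0,"rz": 0,"dx": 0,"dy": 0,"dz": 0,"fingers": 0.0}
    - {"rx": 0,"ry": 0,"rz": 0,"dx": 0,"dy": 0,"dz": 0,"fingers": 0.0}
    - {"rx": 0,"ry": 0,"rz": 0,"dx": 0,"dy": 0,"dz": 0,"fingers": 0.0}

```text
time_s: 18.45
position: [0.4361, -0.3806, -0.0345]
tool_rot: [[-0.966, -0.259, 0.001], [-0.259, 0.966, -0.001], [-0.001, -0.002, -1.0]]
ft_force: [0.1, 0.2, 5.6]
grip_width: 0.011
gripper_force: 40.9
```

```bash
python3 p.py .5944 -.1733 .035 93.7
```

```text
t 18.45 pos [ 0.4361 -0.3806 -0.0345] q [ -53.   39.   86.    0.   55. -158.] grip 0.011 40.9 F [0.1 0.2 5.6]
turn [-0.0015  0.0008  0.1976] shift [-0.1713  0.1966 -0.0695]
```

Call:
arm_command:
  deltas:
    - {"rx": 0,"ry": 0,"rz": 0.099,"dx": 0,"dy": 0,"dz": -0.035,"fingers": 0.0}
    - {"rx": 0,"ry": 0,"rz": 0.099,"dx": 0,"dy": 0,"dz": -0.035,"fingers": 0.0}
    - {"rx": 0,"ry": 0,"rz": 0,"dx": -0.0285,"dy": 0.0328,"dz": 0,"fingers": 0.0}
    - {"rx": 0,"ry": 0,"rz": 0,"dx": -0.0285,"dy": 0.0328,"dz": 0,"fingers": 0.0}
    - {"rx": 0,"ry": 0,"rz": 0,"dx": -0.0285,"dy": 0.0328,"dz": 0,"fingers": 0.0}
    - {"rx": 0,"ry": 0,"rz": 0,"dx": -0.0285,"dy": 0.0328,"dz": 0,"fingers": 0.0}
    - {"rx": 0,"ry": 0,"rz": 0,"dx": -0.0285,"dy": 0.0328,"dz": 0,"fingers": 0.0}
    - {"rx": 0,"ry": 0,"rz": 0,"dx": -0.0285,"dy": 0.0328,"dz": 0,"fingers": 0.0}
    - {"rx": 0,"ry": 0,"rz": 0,"dx": 0,"dy": 0,"dz": 0.02,"fingers": 0.0}
    - {"rx": 0,"ry": 0,"rz": 0,"dx": 0,"dy": 0,"dz": 0,"fingers": 0.0}
    - {"rx": 0,"ry": 0,"rz": 0,"dx": 0,"dy": 0,"dz": 0,"fingers": 0.0}

```text
time_s: 19.55
position: [0.5933, -0.1731, 0.0145]
tool_rot: [[-0.998, -0.064, -0.001], [-0.064, 0.998, 0.0], [0.001, 0.0, -1.0]]
ft_force: [0.4, -0.5, -0.9]
grip_width: 0.0111
gripper_force: 40.1
```

```bash
python3 p.py .5944 -.1733 -.0295 93.7; python3 - <<'E'
exec(open("f.py").read())
# medium in bay
a=proj([.594,-.374,.010],T)[0];b=proj([.594,-.374,.010],S)[0]
chk("post_medium",a,b,1.5,"TS")
E
```

```text
t 19.55 pos [ 0.5933 -0.1731  0.0145] q [ -27.   38.   77.   -0.   65. -121.] grip 0.0111 40.1 F [ 0.4 -0.5 -0.9]
turn [ 0.0004 -0.0009 -0.0008] shift [-0.001  -0.0002  0.044 ]
post_medium T [  0.5964  -0.3763 -88.4493] -0.42
post_medium S [  0.5965  -0.3684 -89.5059] -0.7
```

Call:
arm_command:
  deltas:
    - {"rx": 0,"ry": 0,"rz": 0,"dx": 0,"dy": 0,"dz": 0.025,"fingers": 0.0}
    - {"rx": 0,"ry": 0,"rz": 0,"dx": 0,"dy": 0,"dz": 0.01,"fingers": 0.0}
    - {"rx": 0,"ry": 0,"rz": 0,"dx": 0,"dy": 0,"dz": 0.0085,"fingers": 0.0}
    - {"rx": 0,"ry": 0,"rz": 0,"dx": 0,"dy": 0,"dz": 0,"fingers": 0.0}
    - {"rx": 0,"ry": 0,"rz": 0,"dx": 0,"dy": 0,"dz": 0,"fingers": 0.0}

```text
time_s: 20.15
position: [0.594, -0.1731, -0.0284]
tool_rot: [[-0.998, -0.064, 0.001], [-0.064, 0.998, -0.0], [-0.001, -0.0, -1.0]]
ft_force: [0.3, 0.1, -0.6]
grip_width: 0.0113
gripper_force: 40.2
```

Call:
arm_command:
  deltas:
    - {"rx": 0,"ry": 0,"rz": 0,"dx": 0,"dy": 0,"dz": 0,"fingers": 0.024}
    - {"rx": 0,"ry": 0,"rz": 0,"dx": 0,"dy": 0,"dz": 0,"fingers": 0.024}
    - {"rx": 0,"ry": 0,"rz": 0,"dx": 0,"dy": 0,"dz": -0.04,"fingers": 0.024}
    - {"rx": 0,"ry": 0,"rz": 0,"dx": 0,"dy": 0,"dz": -0.04,"fingers": 0.085}
    - {"rx": 0,"ry": 0,"rz": 0,"dx": 0,"dy": 0,"dz": -0.04,"fingers": 0.085}
    - {"rx": 0,"ry": 0,"rz": 0,"dx": 0,"dy": 0,"dz": 0,"fingers": 0.085}
    - {"rx": 0,"ry": 0,"rz": 0,"dx": 0,"dy": 0,"dz": 0,"fingers": 0.085}

```text
time_s: 20.85
position: [0.594, -0.1729, 0.092]
tool_rot: [[-0.998, -0.064, 0.002], [-0.064, 0.998, -0.001], [-0.002, -0.001, -1.0]]
ft_force: [-0.2, 0.3, 0.5]
grip_width: 0.0806
gripper_force: 0.0
```

```bash
cat > hold.py <<'E'
from h import *
from rig import env
T=env.get_image("top");S=env.get_image("side")
for k in("holder","lens"):
    for p in(T,S):print(k,p is T,[([round(x,1) for x in d["location"]],round(d["p"],2)) for d in env.tip_of(k,p)[:3]],[([round(x,1) for x in d["box"]],round(d["p"],2)) for d in env.look_for(k,p)[:3]])
np.save("pics/cams2.npy",[T,S],allow_pickle=True)
E
python3 hold.py; python3 p.py .444 -.1455 .03 0
```

```text
holder True [] []
holder False [([283.0, 235.9], 0.57)] [([273.8, 201.6, 292.8, 239.6], 0.97)]
lens True [([221.4, 253.9], 0.79), ([434.5, 178.4], 0.51)] []
lens False [([267.9, 172.0], 0.52), ([353.3, 230.1], 0.16)] [([263.7, 145.2, 279.3, 175.2], 0.48)]
t 21.35 pos [ 0.5937 -0.1728  0.0907] q [ -27.   33.   72.   -0.   75. -121.] grip 0.0849 0.0 F [-0.1  0.1  0.3]
turn [ 6.0000e-04 -2.0000e-04 -1.5066e+00] shift [-0.0273  0.1497  0.0607]
```

Call:
arm_command:
  deltas:
    - {"rx": 0,"ry": 0,"rz": 0.14,"dx": 0,"dy": 0,"dz": 0,"fingers": 0.085}
    - {"rx": 0,"ry": 0,"rz": 0.14,"dx": 0,"dy": 0,"dz": 0,"fingers": 0.085}
    - {"rx": 0,"ry": 0,"rz": 0.14,"dx": 0,"dy": 0,"dz": 0,"fingers": 0.085}
    - {"rx": 0,"ry": 0,"rz": 0.14,"dx": 0,"dy": 0,"dz": 0,"fingers": 0.085}
    - {"rx": 0,"ry": 0,"rz": 0.14,"dx": 0,"dy": 0,"dz": 0,"fingers": 0.085}
    - {"rx": 0,"ry": 0,"rz": 0.14,"dx": 0,"dy": 0,"dz": 0,"fingers": 0.085}
    - {"rx": 0,"ry": 0,"rz": 0.14,"dx": 0,"dy": 0,"dz": 0,"fingers": 0.085}
    - {"rx": 0,"ry": 0,"rz": 0.14,"dx": 0,"dy": 0,"dz": 0,"fingers": 0.085}
    - {"rx": 0,"ry": 0,"rz": 0.14,"dx": 0,"dy": 0,"dz": 0,"fingers": 0.085}
    - {"rx": 0,"ry": 0,"rz": 0.14,"dx": 0,"dy": 0,"dz": 0,"fingers": 0.085}
    - {"rx": 0,"ry": 0,"rz": 0.14,"dx": 0,"dy": 0,"dz": 0,"fingers": 0.085}
    - {"rx": 0,"ry": 0,"rz": 0.14,"dx": 0,"dy": 0,"dz": 0,"fingers": 0.085}

```text
time_s: 22.55
position: [0.5937, -0.1728, 0.0909]
tool_rot: [[0.051, 0.999, -0.0], [0.999, -0.051, 0.0], [0.0, -0.0, -1.0]]
ft_force: [0.4, 0.6, -0.1]
grip_width: 0.0849
gripper_force: 0.0
```

Call:
arm_command:
  deltas:
    - {"rx": 0,"ry": 0,"rz": 0.143,"dx": 0,"dy": 0,"dz": 0,"fingers": 0.085}
    - {"rx": 0,"ry": 0,"rz": 0.143,"dx": 0,"dy": 0,"dz": 0,"fingers": 0.085}
    - {"rx": 0,"ry": 0,"rz": 0,"dx": 0,"dy": 0,"dz": 0,"fingers": 0.085}

```text
time_s: 22.85
position: [0.5937, -0.1728, 0.0909]
tool_rot: [[0.326, 0.945, -0.0], [0.945, -0.326, 0.0], [-0.0, -0.0, -1.0]]
ft_force: [0.6, -0.5, 0.3]
grip_width: 0.0848
gripper_force: 0.0
```

```bash
python3 p.py .4437 -.1465 .006 -19; python3 - <<'E'
exec(open("f.py").read())
a=proj([.594,-.1733,.010],T)[0];b=proj([.594,-.1733,.010],S)[0]
chk("post_long",a,b,3.7,"S")
c=[];from rig import env
cc=T["color"];print(cc.shape)
E
```

```text
t 22.85 pos [ 0.5937 -0.1728  0.0909] q [-27.  33.  72.  -0.  75.  -8.] grip 0.0848 0.0 F [ 0.6 -0.5  0.3]
turn [-0.0001  0.     -0.0006] shift [-0.024  -0.1504  0.0849]
post_long S [  0.5963  -0.1677 -85.5186] -0.57
(400, 640, 3)
```

Call:
arm_command:
  deltas:
    - {"rx": 0,"ry": 0,"rz": 0,"dx": -0.006,"dy": -0.0376,"dz": 0,"fingers": 0.085}
    - {"rx": 0,"ry": 0,"rz": 0,"dx": -0.006,"dy": -0.0376,"dz": 0,"fingers": 0.085}
    - {"rx": 0,"ry": 0,"rz": 0,"dx": -0.006,"dy": -0.0376,"dz": 0,"fingers": 0.085}
    - {"rx": 0,"ry": 0,"rz": 0,"dx": -0.006,"dy": -0.0376,"dz": 0,"fingers": 0.085}
    - {"rx": 0,"ry": 0,"rz": 0,"dx": 0,"dy": 0,"dz": 0,"fingers": 0.085}
    - {"rx": 0,"ry": 0,"rz": 0,"dx": 0,"dy": 0,"dz": 0,"fingers": 0.085}
    - {"rx": 0,"ry": 0,"rz": 0,"dx": 0,"dy": 0,"dz": 0.03,"fingers": 0.085}
    - {"rx": 0,"ry": 0,"rz": 0,"dx": 0,"dy": 0,"dz": 0.03,"fingers": 0.085}
    - {"rx": 0,"ry": 0,"rz": 0,"dx": 0,"dy": 0,"dz": 0.025,"fingers": 0.085}
    - {"rx": 0,"ry": 0,"rz": 0,"dx": 0,"dy": 0,"dz": 0,"fingers": 0.085}
    - {"rx": 0,"ry": 0,"rz": 0,"dx": 0,"dy": 0,"dz": 0,"fingers": 0.085}

```text
time_s: 24.05
position: [0.4447, -0.147, 0.0063]
tool_rot: [[0.324, 0.946, 0.0], [0.946, -0.324, -0.0], [-0.0, 0.0, -1.0]]
ft_force: [-0.5, 1.2, 0.1]
grip_width: 0.0855
gripper_force: 0.0
```

Call:
arm_command:
  deltas:
    - {"rx": 0,"ry": 0,"rz": 0,"dx": 0,"dy": 0,"dz": 0,"fingers": 0.05}
    - {"rx": 0,"ry": 0,"rz": 0,"dx": 0,"dy": 0,"dz": 0,"fingers": 0.03}
    - {"rx": 0,"ry": 0,"rz": 0,"dx": 0,"dy": 0,"dz": 0,"fingers": 0.02}
    - {"rx": 0,"ry": 0,"rz": 0,"dx": 0,"dy": 0,"dz": 0,"fingers": 0.0}
    - {"rx": 0,"ry": 0,"rz": 0,"dx": 0,"dy": 0,"dz": 0,"fingers": 0.0}
    - {"rx": 0,"ry": 0,"rz": 0,"dx": 0,"dy": 0,"dz": 0,"fingers": 0.0}
    - {"rx": 0,"ry": 0,"rz": 0,"dx": 0,"dy": 0,"dz": 0,"fingers": 0.0}
    - {"rx": 0,"ry": 0,"rz": 0,"dx": 0,"dy": 0,"dz": 0,"fingers": 0.0}
  squeeze: 50

```text
time_s: 24.85
position: [0.4439, -0.1467, 0.0064]
tool_rot: [[0.325, 0.946, 0.001], [0.946, -0.325, -0.0], [-0.0, 0.001, -1.0]]
ft_force: [-1.2, 1.3, 6.3]
grip_width: 0.0239
gripper_force: 48.9
```

```bash
python3 p.py .6276 -.0384 .07 -19
```

```text
t 24.85 pos [ 0.4439 -0.1467  0.0064] q [-33.  27. 102.  -0.  50. -14.] grip 0.0239 48.9 F [-1.2  1.3  6.3]
turn [0.0006 0.0002 0.0006] shift [ 0.1622  0.1385 -0.0636]
```

Call:
arm_command:
  deltas:
    - {"rx": 0,"ry": 0,"rz": 0,"dx": 0,"dy": 0,"dz": -0.03,"fingers": 0.0}
    - {"rx": 0,"ry": 0,"rz": 0,"dx": 0,"dy": 0,"dz": -0.04,"fingers": 0.0}
    - {"rx": 0,"ry": 0,"rz": 0,"dx": 0,"dy": 0,"dz": -0.01,"fingers": 0.0}
    - {"rx": 0,"ry": 0,"rz": 0,"dx": 0.012,"dy": 0.0348,"dz": 0,"fingers": 0.0}
    - {"rx": 0,"ry": 0,"rz": 0,"dx": 0.012,"dy": 0.0348,"dz": 0,"fingers": 0.0}
    - {"rx": 0,"ry": 0,"rz": 0,"dx": 0.012,"dy": 0.0348,"dz": 0,"fingers": 0.0}
    - {"rx": 0,"ry": 0,"rz": 0,"dx": 0.012,"dy": 0.0348,"dz": 0,"fingers": 0.0}
    - {"rx": 0,"ry": 0,"rz": 0,"dx": 0.012,"dy": 0.0348,"dz": 0,"fingers": 0.0}
    - {"rx": 0,"ry": 0,"rz": 0,"dx": 0.034,"dy": -0.0118,"dz": 0,"fingers": 0.0}
    - {"rx": 0,"ry": 0,"rz": 0,"dx": 0.034,"dy": -0.0118,"dz": 0,"fingers": 0.0}
    - {"rx": 0,"ry": 0,"rz": 0,"dx": 0.034,"dy": -0.0118,"dz": 0,"fingers": 0.0}
    - {"rx": 0,"ry": 0,"rz": 0,"dx": 0,"dy": 0,"dz": 0,"fingers": 0.0}

```text
time_s: 26.05
position: [0.6267, -0.0341, 0.0848]
tool_rot: [[0.321, 0.947, -0.002], [0.947, -0.321, 0.002], [0.001, -0.003, -1.0]]
ft_force: [-0.1, -1.1, -1.5]
grip_width: 0.0236
gripper_force: 50.2
```

Call:
arm_command:
  deltas:
    - {"rx": 0,"ry": 0,"rz": 0,"dx": 0,"dy": 0,"dz": 0.04,"fingers": 0.0}
    - {"rx": 0,"ry": 0,"rz": 0,"dx": 0,"dy": 0,"dz": 0,"fingers": 0.0}
    - {"rx": 0,"ry": 0,"rz": 0,"dx": 0,"dy": 0,"dz": 0,"fingers": 0.0}

```text
time_s: 26.35
position: [0.6271, -0.0389, 0.0455]
tool_rot: [[0.326, 0.946, -0.002], [0.946, -0.326, 0.0], [-0.0, -0.002, -1.0]]
ft_force: [0.6, -1.0, -1.5]
grip_width: 0.0233
gripper_force: 50.2
```

```bash
python3 p.py .6276 -.0384 .0115 -19; python3 hold.py | grep -v lens; python3 - <<'E'
from h import *
from rig import env
T,S=np.load("pics/cams2.npy",allow_pickle=True)
s=env.observe()["position"];b=[s[0],s[1],s[2]+.04-.046]
print("expected foot centre px",proj(b,S)[0],"dock",proj([.6276,-.0384,.014],S)[0])
o=[]
for p,z in((S,.05),):
    u=proj([.6276,-.0384,z],p)[0].astype(int);o=p["color"][u[1]-40:u[1]+35,u[0]-50:u[0]+50];print(u)
c=cv2.resize(o,(800,600),interpolation=cv2.INTER_CUBIC).astype(float)/255;cv2.imwrite("pics/h1.png",(255*np.clip(c*1.2,0,1)**.6).astype(np.uint8))
E
```

```text
t 26.35 pos [ 0.6271 -0.0389  0.0455] q [-14.  37.  73.  -0.  70.   5.] grip 0.0233 50.2 F [ 0.6 -1.  -1.5]
turn [-0.0022  0.0003 -0.    ] shift [0.0007 0.0003 0.034 ]
holder True [] [([430.3, 159.3, 449.3, 202.6], 0.33)]
holder False [([355.2, 188.6], 0.73), ([373.4, 297.1], 0.57)] [([348.5, 154.8, 359.9, 190.1], 0.76)]
expected foot centre px [352.04645664 185.66097176] dock [351.90234565 194.74691523]
[352 182]
```

Call:
arm_command:
  deltas:
    - {"rx": 0,"ry": 0,"rz": 0,"dx": 0,"dy": 0,"dz": 0.015,"fingers": 0.0}
    - {"rx": 0,"ry": 0,"rz": 0,"dx": 0,"dy": 0,"dz": 0.008,"fingers": 0.0}
    - {"rx": 0,"ry": 0,"rz": 0,"dx": 0,"dy": 0,"dz": 0.004,"fingers": 0.0}
    - {"rx": 0,"ry": 0,"rz": 0,"dx": 0,"dy": 0,"dz": 0,"fingers": 0.0}
    - {"rx": 0,"ry": 0,"rz": 0,"dx": 0,"dy": 0,"dz": 0,"fingers": 0.0}

```text
time_s: 27.35
position: [0.6277, -0.0385, 0.0194]
tool_rot: [[0.325, 0.946, 0.001], [0.946, -0.325, -0.0], [0.0, 0.001, -1.0]]
ft_force: [0.0, -0.3, -1.9]
grip_width: 0.0235
gripper_force: 50.2
```

Call:
arm_command:
  deltas:
    - {"rx": 0,"ry": 0,"rz": 0,"dx": 0,"dy": 0,"dz": 0.004,"fingers": 0.0}
    - {"rx": 0,"ry": 0,"rz": 0,"dx": 0,"dy": 0,"dz": 0.003,"fingers": 0.0}
    - {"rx": 0,"ry": 0,"rz": 0,"dx": 0,"dy": 0,"dz": 0,"fingers": 0.0}

```text
time_s: 27.65
position: [0.6272, -0.0384, 0.0116]
tool_rot: [[0.325, 0.946, -0.001], [0.946, -0.325, 0.0], [-0.0, -0.001, -1.0]]
ft_force: [0.4, 0.1, -2.4]
grip_width: 0.0234
gripper_force: 50.2
```

Call:
arm_command:
  deltas:
    - {"rx": 0,"ry": 0,"rz": 0,"dx": 0,"dy": 0,"dz": 0.001,"fingers": 0.0}
    - {"rx": 0,"ry": 0,"rz": 0,"dx": 0,"dy": 0,"dz": 0,"fingers": 0.03}
    - {"rx": 0,"ry": 0,"rz": 0,"dx": 0,"dy": 0,"dz": 0,"fingers": 0.06}
    - {"rx": 0,"ry": 0,"rz": 0,"dx": 0,"dy": 0,"dz": 0,"fingers": 0.07}
    - {"rx": 0,"ry": 0,"rz": 0,"dx": 0,"dy": 0,"dz": 0,"fingers": 0.07}
    - {"rx": 0,"ry": 0,"rz": 0,"dx": 0,"dy": 0,"dz": -0.03,"fingers": 0.07}
    - {"rx": 0,"ry": 0,"rz": 0,"dx": 0,"dy": 0,"dz": -0.04,"fingers": 0.07}
    - {"rx": 0,"ry": 0,"rz": 0,"dx": 0,"dy": 0,"dz": -0.04,"fingers": 0.085}
    - {"rx": 0,"ry": 0,"rz": 0,"dx": 0,"dy": 0,"dz": 0,"fingers": 0.085}
    - {"rx": 0,"ry": 0,"rz": 0,"dx": 0,"dy": 0,"dz": 0,"fingers": 0.085}

```text
time_s: 28.65
position: [0.6276, -0.0385, 0.1217]
tool_rot: [[0.325, 0.946, 0.002], [0.946, -0.325, -0.0], [0.0, 0.002, -1.0]]
ft_force: [0.1, -0.1, -0.9]
grip_width: 0.0852
gripper_force: 0.0
```

```bash
python3 hold.py; python3 p.py .43 .129 .1 0; python3 - <<'E'
from h import *
from rig import env
T,S=np.load("pics/cams2.npy",allow_pickle=True)
print("dock/holder base expected",proj([.6276,-.0384,.004],S)[0],"top",proj([.6276,-.0384,.085],S)[0])
o=[]
for p,(x,y) in((T,(195,225)),(S,(240,135))):
    c=p["color"][y:y+50,x:x+50].astype(float);c=cv2.GaussianBlur(c,(3,3),0)
    lo,hi=np.percentile(c,1),np.percentile(c,93 if p is T else 90);o.append(cv2.resize(np.clip((c-lo)/(hi-lo),0,1)*255,(400,400),interpolation=cv2.INTER_CUBIC))
cv2.imwrite("pics/l2.png",np.hstack(o).astype(np.uint8))
E
```

```text
holder True [] []
holder False [([352.6, 201.3], 0.77), ([355.9, 196.7], 0.34)] [([347.8, 171.4, 360.3, 201.9], 0.9), ([342.5, 279.5, 401.3, 306.2], 0.44)]
lens True [] []
lens False [([269.3, 173.7], 0.49)] [([260.4, 144.6, 278.2, 176.3], 0.54), ([318.8, 221.6, 377.5, 241.0], 0.51)]
t 29.15 pos [ 0.6274 -0.0385  0.1207] q [-14.  33.  67.  -0.  80.   5.] grip 0.0849 0.0 F [-0.5 -0.1 -0.9]
turn [-0.0005 -0.     -0.3311] shift [ 0.1675 -0.1974  0.0207]
dock/holder base expected [351.84153762 198.15138916] top [352.35084455 169.63669609]
```

View pics/l2.png

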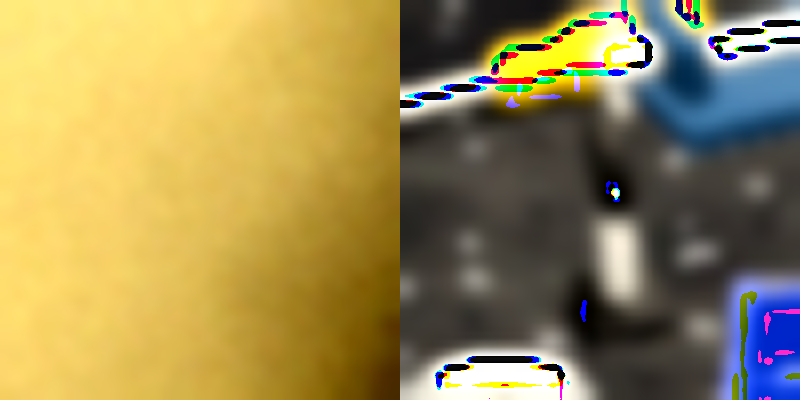

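Side view: the holder stands in the round dock (box 348–360, 171–202). The lens stem is at about (267, 167), the foot's front edge runs from (262, 177) to (273, 176), and the ring is edge-on, so its yaw is near 0. In the top view the arm hides the lens.

```bash
python3 - <<'E'
from h import *
T,S=np.load("pics/cams.npy",allow_pickle=True)
o=np.array([.0016,.0008,0])
for n,u,z in(("FL",(262.1,177.1),0),("FR",(273.3,175.8),0),("stem bottom front",(267.1,172),.008),("stem top",(267.1,162.3),.039),("ring",(266,153.5),.057),("net1",(267.9,172),0),("net2",(269.3,173.7),0),("net3",(268.7,171.2),0)):print(n,(plane(u,S,z)-o).round(4))
for n,u,z in(("netT",(220.4,251.1),0),("netT2",(221.4,253.9),0),("blob",(223.1,256.1),.004)):print(n,(plane(u,T,z)+o).round(4))
for q in([.43,.13,.008],[.43,.13,.039]):print(proj(q,S),proj(q,T))
E
```

```text
FL [0.4127 0.1145 0.    ]
FR [0.443  0.1156 0.    ]
stem bottom front [0.4275 0.1255 0.008 ]
stem top [0.4299 0.1228 0.039 ]
ring [0.4295 0.1392 0.057 ]
net1 [0.43   0.1392 0.    ]
net2 [0.4331 0.1291 0.    ]
net3 [0.4324 0.1432 0.    ]
netT [0.4333 0.1369 0.    ]
netT2 [0.4268 0.1344 0.    ]
blob [0.4217 0.1293 0.004 ]
[[267.33111682 171.2952437 ]] [[222.06693952 251.82579319]]
[[266.38655401 161.22265584]] [[218.34953914 251.86965901]]
```

```bash
python3 p.py .4285 .134 .002 2
```

```text
t 29.15 pos [ 0.6274 -0.0385  0.1207] q [-14.  33.  67.  -0.  80.   5.] grip 0.0849 0.0 F [-0.5 -0.1 -0.9]
turn [-0.0005 -0.     -0.366 ] shift [ 0.1793 -0.1927  0.1187]
```

Call:
arm_command:
  deltas:
    - {"rx": 0,"ry": 0,"rz": -0.122,"dx": 0,"dy": 0,"dz": 0,"fingers": 0.085}
    - {"rx": 0,"ry": 0,"rz": -0.122,"dx": 0,"dy": 0,"dz": 0,"fingers": 0.085}
    - {"rx": 0,"ry": 0,"rz": -0.122,"dx": 0,"dy": 0,"dz": 0,"fingers": 0.085}
    - {"rx": 0,"ry": 0,"rz": 0,"dx": 0.0299,"dy": -0.0321,"dz": 0,"fingers": 0.085}
    - {"rx": 0,"ry": 0,"rz": 0,"dx": 0.0299,"dy": -0.0321,"dz": 0,"fingers": 0.085}
    - {"rx": 0,"ry": 0,"rz": 0,"dx": 0.0299,"dy": -0.0321,"dz": 0,"fingers": 0.085}
    - {"rx": 0,"ry": 0,"rz": 0,"dx": 0.0299,"dy": -0.0321,"dz": 0,"fingers": 0.085}
    - {"rx": 0,"ry": 0,"rz": 0,"dx": 0.0299,"dy": -0.0321,"dz": 0,"fingers": 0.085}
    - {"rx": 0,"ry": 0,"rz": 0,"dx": 0.0299,"dy": -0.0321,"dz": 0,"fingers": 0.085}
    - {"rx": 0,"ry": 0,"rz": 0,"dx": 0,"dy": 0,"dz": 0,"fingers": 0.085}
    - {"rx": 0,"ry": 0,"rz": 0,"dx": 0,"dy": 0,"dz": 0.02,"fingers": 0.085}
    - {"rx": 0,"ry": 0,"rz": 0,"dx": 0,"dy": 0,"dz": 0,"fingers": 0.085}

```text
time_s: 30.35
position: [0.4279, 0.134, 0.0998]
tool_rot: [[-0.035, 0.999, -0.003], [0.999, 0.035, -0.0], [-0.0, -0.003, -1.0]]
ft_force: [0.4, -0.6, 0.4]
grip_width: 0.0851
gripper_force: 0.0
```

```bash
python3 p.py .4285 .134 .002 2;python3 hold.py
```

```text
t 30.35 pos [0.4279 0.134  0.0998] q [ 2. 18. 98. -0. 64.  0.] grip 0.0851 0.0 F [ 0.4 -0.6  0.4]
turn [-0.0028  0.0001  0.0003] shift [0.     0.0006 0.0978]
holder True [([294.1, 166.7], 0.64)] [([286.7, 156.0, 298.7, 170.9], 0.54)]
holder False [([357.6, 201.0], 0.89)] [([348.8, 168.4, 359.8, 201.7], 0.62)]
lens True [([220.7, 251.4], 0.65)] [([207.8, 246.1, 233.5, 262.5], 0.5)]
lens False [([265.6, 173.2], 0.55), ([357.9, 256.0], 0.47)] [([263.0, 146.6, 277.3, 178.6], 0.76), ([352.3, 290.5, 396.2, 299.0], 0.66), ([333.6, 164.5, 356.1, 184.5], 0.43)]
```

Descend and close on the ring.

Call:
arm_command:
  deltas:
    - {"rx": 0,"ry": 0,"rz": 0,"dx": 0,"dy": 0,"dz": 0.03,"fingers": 0.085}
    - {"rx": 0,"ry": 0,"rz": 0,"dx": 0,"dy": 0,"dz": 0.03,"fingers": 0.085}
    - {"rx": 0,"ry": 0,"rz": 0,"dx": 0,"dy": 0,"dz": 0.03,"fingers": 0.085}
    - {"rx": 0,"ry": 0,"rz": 0,"dx": 0,"dy": 0,"dz": 0.008,"fingers": 0.06}
    - {"rx": 0,"ry": 0,"rz": 0,"dx": 0,"dy": 0,"dz": 0,"fingers": 0.04}
    - {"rx": 0,"ry": 0,"rz": 0,"dx": 0,"dy": 0,"dz": 0,"fingers": 0.025}
    - {"rx": 0,"ry": 0,"rz": 0,"dx": 0,"dy": 0,"dz": 0,"fingers": 0.015}
    - {"rx": 0,"ry": 0,"rz": 0,"dx": 0,"dy": 0,"dz": 0,"fingers": 0.008}
    - {"rx": 0,"ry": 0,"rz": 0,"dx": 0,"dy": 0,"dz": 0,"fingers": 0.0}
    - {"rx": 0,"ry": 0,"rz": 0,"dx": 0,"dy": 0,"dz": 0,"fingers": 0.0}
    - {"rx": 0,"ry": 0,"rz": 0,"dx": 0,"dy": 0,"dz": 0,"fingers": 0.0}
  squeeze: 30

```text
time_s: 31.95
position: [0.429, 0.1341, 0.0036]
tool_rot: [[-0.035, 0.999, 0.001], [0.999, 0.035, 0.0], [0.0, 0.001, -1.0]]
ft_force: [-2.0, 0.3, 6.9]
grip_width: 0.0085
gripper_force: 34.3
```

```bash
python3 p.py .6365 .088 .06 -9
```

```text
t 31.95 pos [0.429  0.1341 0.0036] q [  2.  26. 105.   0.  48.   0.] grip 0.0085 34.3 F [-2.   0.3  6.9]
turn [ 9.000e-04 -1.000e-04  1.921e-01] shift [-0.0131  0.2122 -0.0564]
```

Call:
arm_command:
  deltas:
    - {"rx": 0,"ry": 0,"rz": 0,"dx": 0,"dy": 0,"dz": -0.02,"fingers": 0.0}
    - {"rx": 0,"ry": 0,"rz": 0,"dx": 0,"dy": 0,"dz": -0.035,"fingers": 0.0}
    - {"rx": 0,"ry": 0,"rz": 0.087,"dx": 0,"dy": 0,"dz": -0.035,"fingers": 0.0}
    - {"rx": 0,"ry": 0,"rz": 0.087,"dx": 0,"dy": 0,"dz": 0,"fingers": 0.0}
    - {"rx": 0,"ry": 0,"rz": 0,"dx": -0.0028,"dy": 0.0353,"dz": 0,"fingers": 0.0}
    - {"rx": 0,"ry": 0,"rz": 0,"dx": -0.0028,"dy": 0.0353,"dz": 0,"fingers": 0.0}
    - {"rx": 0,"ry": 0,"rz": 0,"dx": -0.0028,"dy": 0.0353,"dz": 0,"fingers": 0.0}
    - {"rx": 0,"ry": 0,"rz": 0,"dx": -0.0028,"dy": 0.0353,"dz": 0,"fingers": 0.0}
    - {"rx": 0,"ry": 0,"rz": 0,"dx": -0.0028,"dy": 0.0353,"dz": 0,"fingers": 0.0}
    - {"rx": 0,"ry": 0,"rz": 0,"dx": -0.0028,"dy": 0.0353,"dz": 0,"fingers": 0.0}
    - {"rx": 0,"ry": 0,"rz": 0,"dx": 0,"dy": 0,"dz": 0,"fingers": 0.0}
    - {"rx": 0,"ry": 0,"rz": 0,"dx": 0,"dy": 0,"dz": 0,"fingers": 0.0}

```text
time_s: 33.15
position: [0.6359, 0.0879, 0.0921]
tool_rot: [[0.139, 0.99, -0.002], [0.99, -0.139, 0.0], [-0.0, -0.002, -1.0]]
ft_force: [0.5, -0.1, -2.0]
grip_width: 0.0082
gripper_force: 33.4
```

Call:
arm_command:
  deltas:
    - {"rx": 0,"ry": 0,"rz": 0,"dx": 0,"dy": 0,"dz": 0.03,"fingers": 0.0}
    - {"rx": 0,"ry": 0,"rz": 0,"dx": 0,"dy": 0,"dz": 0.02,"fingers": 0.0}
    - {"rx": 0,"ry": 0,"rz": 0,"dx": 0,"dy": 0,"dz": 0,"fingers": 0.0}
    - {"rx": 0,"ry": 0,"rz": 0,"dx": 0,"dy": 0,"dz": 0,"fingers": 0.0}

```text
time_s: 33.55
position: [0.6358, 0.0884, 0.0438]
tool_rot: [[0.138, 0.99, 0.0], [0.99, -0.138, -0.0], [0.0, 0.0, -1.0]]
ft_force: [-0.3, -0.2, -0.7]
grip_width: 0.0081
gripper_force: 33.3
```

```bash
python3 p.py .6365 .088 .009 -8;python3 hold.py|grep lens; python3 - <<'E'
from h import *
T,S=np.load("pics/cams2.npy",allow_pickle=True)
from rig import env
s=env.observe()["position"]
R=[[x,y,z] for x,y,z in((s[0],s[1],s[2]+.0365-.0405),)]
o=np.array([.0016,.0008,0])
b=s+[0,0,-.0036]
print("origin expected",proj(b+o,S)[0])
# stem: bright pixels between expected rows
q0=proj(b+o+[0,0,.039],S)[0];q1=proj(b+o+[0,-.006,.008],S)[0];print("stem expected",q0,q1)
x0=int(q0[0])-14;g=S["color"][int(q0[1])-4:int(q1[1])+6,x0:x0+28].min(2);print(int(q0[1])-4,x0);print(g)
E
```

```text
t 33.55 pos [0.6358 0.0884 0.0438] q [-3. 38. 71. -0. 71.  5.] grip 0.0081 33.3 F [-0.3 -0.2 -0.7]
turn [ 0.0001 -0.      0.001 ] shift [-0.0003  0.0008  0.0348]
lens True [([238.4, 161.8], 0.62)] [([234.6, 151.5, 261.1, 184.0], 0.7), ([232.7, 152.4, 246.1, 171.3], 0.45)]
lens False [([347.7, 159.7], 0.77)] [([341.8, 131.8, 359.1, 163.1], 0.66)]
origin expected [345.60180701 160.96556913]
stem expected [345.71904532 147.81360535] [346.08479568 159.36064045]
143 331
[[ 71  76  83  90  98 103 105 103  91  72  63  85 110 105  76  49  46  69
  101 112  90  60  59  63  65  65  64  62]
 [ 82  93 105 113 117 118 112 105  94  74  64  87 112 106  75  48  45  69
  102 112  92  67  62  65  66  65  65  62]
 [102 115 121 121 112 102  91  83  76  65  65  91 112 105  74  47  46  68
  101 114 100  77  67  66  67  67  65  64]
 [125 126 117 104  87  75  67  63  61  61  66  90 111 102  74  47  44  64
   98 119 116 100  80  67  67  67  68  65]
 [134 122  98  79  66  61  57  58  58  58  66  85 100  94  70  50  49  63
   90 118 131 124  95  71  67  67  67  66]
 [137 113  82  64  57  56  58  58  58  58  61
[... 1244 characters left out ...]
 66  64  63  61  63  66  71  75  76  67  54  47  53  76 103 116 113  94
   63  48  44  47  45  46  49  52  50  52]
 [ 83  75  68  63  64  66  69  73  81  76  60  46  47  59  74  83  80  68
   52  45  46  49  48  45  46  51  50  49]
 [ 96  89  79  70  68  69  70  75  84  80  61  47  47  47  50  53  53  53
   49  51  51  53  54  47  48  50  51  49]
 [ 96  93  84  73  71  74  75  78  82  78  61  47  45  45  43  45  46  50
   54  53  55  61  65  62  58  56  54  49]
 [ 82  82  79  77  85  96 104 104 106  98  77  57  51  49  50  50  53  58
   60  59  64  78  93  98  96  90  72  56]
 [ 74  77  78  85  96 117 132 139 137 129 106  88  81  81  82  83  85  88
   90  92  95 108 128 137 137 126  95  61]]
```

Call:
arm_command:
  deltas:
    - {"rx": 0,"ry": 0,"rz": 0,"dx": 0,"dy": 0,"dz": 0.015,"fingers": 0.0}
    - {"rx": 0,"ry": 0,"rz": 0,"dx": 0,"dy": 0,"dz": 0.007,"fingers": 0.0}
    - {"rx": 0,"ry": 0,"rz": 0,"dx": 0,"dy": 0,"dz": 0.004,"fingers": 0.0}
    - {"rx": 0,"ry": 0,"rz": 0,"dx": 0,"dy": 0,"dz": 0,"fingers": 0.0}

```text
time_s: 34.45
position: [0.6359, 0.0881, 0.0166]
tool_rot: [[0.139, 0.99, -0.001], [0.99, -0.139, 0.0], [-0.0, -0.001, -1.0]]
ft_force: [-1.1, 0.2, -2.6]
grip_width: 0.0081
gripper_force: 33.4
```

Call:
arm_command:
  deltas:
    - {"rx": 0,"ry": 0,"rz": 0,"dx": 0,"dy": 0,"dz": 0.004,"fingers": 0.0}
    - {"rx": 0,"ry": 0,"rz": 0,"dx": 0,"dy": 0,"dz": 0.003,"fingers": 0.0}
    - {"rx": 0,"ry": 0,"rz": 0,"dx": 0,"dy": 0,"dz": 0.001,"fingers": 0.0}
    - {"rx": 0,"ry": 0,"rz": 0,"dx": 0,"dy": 0,"dz": 0,"fingers": 0.0}

```text
time_s: 34.85
position: [0.6361, 0.0881, 0.0089]
tool_rot: [[0.139, 0.99, -0.0], [0.99, -0.139, 0.0], [-0.0, -0.0, -1.0]]
ft_force: [-0.5, 0.5, -0.3]
grip_width: 0.0084
gripper_force: 33.4
```

In the pocket. Release symmetrically, then lift.

Call:
arm_command:
  deltas:
    - {"rx": 0,"ry": 0,"rz": 0,"dx": 0,"dy": 0,"dz": 0,"fingers": 0.02}
    - {"rx": 0,"ry": 0,"rz": 0,"dx": 0,"dy": 0,"dz": 0,"fingers": 0.04}
    - {"rx": 0,"ry": 0,"rz": 0,"dx": 0,"dy": 0,"dz": 0,"fingers": 0.06}
    - {"rx": 0,"ry": 0,"rz": 0,"dx": 0,"dy": 0,"dz": 0,"fingers": 0.06}
    - {"rx": 0,"ry": 0,"rz": 0,"dx": 0,"dy": 0,"dz": -0.03,"fingers": 0.06}
    - {"rx": 0,"ry": 0,"rz": 0,"dx": 0,"dy": 0,"dz": -0.04,"fingers": 0.06}
    - {"rx": 0,"ry": 0,"rz": 0,"dx": 0,"dy": 0,"dz": -0.04,"fingers": 0.06}
    - {"rx": 0,"ry": 0,"rz": 0,"dx": 0,"dy": -0.04,"dz": 0,"fingers": 0.06}
    - {"rx": 0,"ry": 0,"rz": 0,"dx": 0.02,"dy": -0.04,"dz": 0,"fingers": 0.06}
    - {"rx": 0,"ry": 0,"rz": 0,"dx": 0.02,"dy": -0.04,"dz": 0,"fingers": 0.06}
    - {"rx": 0,"ry": 0,"rz": 0,"dx": 0.02,"dy": -0.04,"dz": 0,"fingers": 0.06}
    - {"rx": 0,"ry": 0,"rz": 0,"dx": 0.02,"dy": -0.04,"dz": 0,"fingers": 0.06}

```text
time_s: 36.05
position: [0.4476, 0.1957, 0.1193]
tool_rot: [[0.139, 0.99, 0.001], [0.99, -0.139, 0.0], [0.0, 0.001, -1.0]]
ft_force: [0.6, 1.2, 0.3]
grip_width: 0.0599
gripper_force: 0.0
```

Call:
arm_command:
  deltas:
    - {"rx": 0,"ry": 0,"rz": 0,"dx": 0.03,"dy": -0.03,"dz": -0.02,"fingers": 0.06}
    - {"rx": 0,"ry": 0,"rz": 0,"dx": 0.03,"dy": -0.03,"dz": 0,"fingers": 0.06}
    - {"rx": 0,"ry": 0,"rz": 0,"dx": 0.04,"dy": 0,"dz": 0,"fingers": 0.06}
    - {"rx": 0,"ry": 0,"rz": 0,"dx": 0.04,"dy": 0,"dz": 0,"fingers": 0.06}
    - {"rx": 0,"ry": 0,"rz": 0,"dx": 0,"dy": 0,"dz": 0,"fingers": 0.06}
    - {"rx": 0,"ry": 0,"rz": 0,"dx": 0,"dy": 0,"dz": 0,"fingers": 0.06}

```text
time_s: 36.65
position: [0.4088, 0.3423, 0.1388]
tool_rot: [[0.137, 0.991, -0.0], [0.991, -0.137, -0.0], [-0.001, -0.0, -1.0]]
ft_force: [0.1, -0.8, -0.7]
grip_width: 0.0599
gripper_force: 0.0
```

```bash
python3 p.py .4 .1 .1 0;python3 hold.py; python3 - <<'E'
from h import *
T,S=np.load("pics/cams2.npy",allow_pickle=True)
o=np.array([.0016,.0008,0])
b=np.array([.6361,.0881,.004])
for n,p,s in(("S",S,1),("T",T,-1)):
    print(n,"lens origin/top exp",proj(b+s*o,p)[0].round(1),proj(b+s*o+[0,0,.076],p)[0].round(1),"holder",proj(np.array([.6276,-.0384,.004])+s*o,p)[0].round(1),proj(np.array([.6276,-.0384,.085])+s*o,p)[0].round(1))
exec(open("f.py").read())
for k,c,y0 in(("post_short",[.6,-.26,.01],-6.),("post_medium",[.594,-.374,.01],1.5),("post_long",[.5944,-.1733,.01],3.7)):
    chk(k,proj(c,T)[0],proj(c,S)[0],y0,"TS")
E
```

```text
t 36.65 pos [0.4088 0.3423 0.1388] q [27. 23. 82. -0. 75. 35.] grip 0.0599 0.0 F [ 0.1 -0.8 -0.7]
turn [-0.0003  0.0005 -0.1375] shift [-0.2423 -0.0088  0.0388]
holder True [([296.4, 169.0], 0.72)] [([286.1, 155.1, 301.9, 172.8], 0.58)]
holder False [([353.9, 199.7], 0.67), ([363.8, 258.4], 0.46), ([352.7, 200.2], 0.34)] [([348.8, 170.8, 362.3, 200.1], 0.6), ([350.2, 249.3, 375.2, 255.5], 0.39)]
lens True [([242.3, 165.5], 0.74)] [([227.4, 155.6, 253.3, 171.6], 0.77), ([278.5, 153.2, 311.9, 186.4], 0.41)]
lens False [([345.8, 170.2], 0.6)] []
S lens origin/top exp [345.5 172.6] [345.7 147.3] holder [352.4 197.9] [352.9 169.4]
T lens origin/top exp [242.  165.4] [234.6 157.6] holder [294.8 168. ] [292.  159.8]
post_short T [  0.6032  -0.2616 -95.2045] -0.33
post_short S [  0.6025  -0.2535 -98.427 ] -0.7
post_medium T [  0.5964  -0.3763 -88.5536] -0.44
post_medium S [  0.5965  -0.3684 -89.5059] -0.71
post_long T [  0.5981  -0.1731 -86.5609] -0.29
post_long S [  0.5969  -0.1663 -85.6489] -0.66
```

```bash
python3 -c "
from rig import env
print(env.close_job())"
```

```text
the job is handed in; nothing more can be done
None
```

All five parts are in their inserts (posts in the bays, holder and lens upright in their pockets), everything is released, and the job is handed in at about 37 s; the final check was from camera measurements, with no verdict returned.

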